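# Wind the fruit press up with its loose crank

## Task

Fit the loose crank down onto the square end of the fruit press's spindle and wind it anticlockwise until the pressing plate is all the way up against its stop, so that the basket can come out for emptying. Then lift the crank off and lay it gently back, flat and wholly on the black rubber mat; leave everything else on the counter where it stands.

Things in the scene. Friction and masses are not known exactly. Their poses are not given: they have to be found in the camera images.
- press: Bench fruit press bolted to the counter: red cast base 130 (x) by 230 (y) mm and crosshead, two steel pillars 94 mm either side of the axis, slotted basket between, spindle in the middle. Origin on the spindle's vertical axis at counter height; x points to the juice spout, y along the crosshead.
- crosshead (a point): Top of the nut housing in the middle of the red crosshead, on the spindle's axis, 195 mm above the counter. The housing is 54 mm across; the crosshead is 230 by 38 mm, its top 180 mm high, with nuts on the pillars that end 195 mm high.
- shaft_top (a point): Centre of the top of the spindle's bright square end: 18 mm across flats, 24 mm tall, its top 4 mm tapering to 14 mm, on a flat shoulder 30 mm across on which the seated crank rests (hub centre then 4 mm below this point). Rises with the plate but does not turn with the square, whose angle differs each time and is not given: see or feel it.
- press_plate (a joint): Height in m of pressing plate and spindle above their lowest position; against the upper stop at 0.030. Starts 0.8 to 1.4 turns below the stop. Turning the spindle anticlockwise seen from above raises both 12 mm per turn; it turns stiffly (about 0.4 N m, 4 N at the crank's handle), stays where it is left, and stops dead at the top.
- crank: The loose crank (steel hub, aluminium arm), 0.4 to 0.6 kg, lying flat on the mat, handle up. Origin on the axis of its socket at the underside; x along the arm to the handle, z up. The arm is a bar 26 mm wide and 12 mm thick, flush with the underside, reaching 108 mm from the axis. Balance point about 20 mm from the axis towards the handle.
- crank_hub (a point): Centre of the crank's hub, on the socket's axis, half-way up; axes as crank. The hub is a block 46 mm along the arm (x), 36 mm across (y) and 40 mm high, standing up from the arm's underside, with a square socket right through it, 21 mm across flats, its sides along x and y.
- crank_grip (a point): Centre of the crank's handle: an upright orange sleeve 26 mm across and 62 mm tall that spins freely on its pin, 95 mm from the hub's axis; this point is 45 mm above the underside of the crank. Axes as crank.
- mat: Black ribbed rubber bar mat, fixed, 170 (x) by 240 (y) mm and 8 mm thick; origin at the centre of its underside. The crank lies on it at the start and goes back on it.
- jug: Steel jug under the press's spout, 74 mm across and 100 mm high with a side handle; bystander; origin under its centre.
- portafilter: Coffee machine filter holder, 66 mm head and black handle, 205 mm long, about 30 mm high, lying by the mat; bystander; origin under the head, handle along its -x.
- cup: White coffee cup, 68 mm across, 60 mm high; bystander; origin under its centre.
- tumbler: Drinking glass, 68 mm across, 120 mm high; bystander; origin under its centre.
- pitcher: Steel milk pitcher, 80 mm across, 95 mm high; bystander; origin under its centre.
- water: Water bottle, 72 mm across, 220 mm high; bystander; origin under its centre.
- tin: Yellow cocoa tin with red lid, 90 mm across, 150 mm high; bystander; origin under its centre.
There are look-alikes about, which are no part of the job. What is shaped like the crank but blue or pink is not meant.

How it is judged:
By the outcome, as a careful person would: the job done as asked, in the order asked, and still so for the second after the job is handed in, with the robot touching nothing.
It also fails if it takes over 72 s, if anything falls off the work surface, if the arm or the gripper's body presses on something with over 40 N, if the wrist force passes 120 N, or if a joint passes its speed limit or range.

## Robot

A 6-joint arm with a two-finger parallel gripper is mounted at the origin on the work surface. World frame = base frame: x ahead of the robot, y to its left, z up, the work surface at z = 0. Lengths are in mm, angles in rad, forces in N, time in s.
With the tool pointing down it reaches from about 225 to 875 mm from the base axis. Payload 3.4 kg.
Tool frame: the origin (TCP) lies at the very end of the fingers, on their centre line; the grasp point (between the pads) lies robot.grasp_offset behind it (robot.grasp_offset is the distance from the TCP to the grasp point, in mm); z points along the fingers, y is the line along which they close (so a half turn about z gives the same grasp; the last joint's range is limited). The gripper opens to 85 mm and grips with 20 to 120 N. Pads are 22 mm wide; open, the fingers measure 114 mm over their backs; the gripper's body (76 mm by 85 mm) begins 54 mm behind the grasp point. The pads swing forward as they close: fully open they stand 13 mm farther back than shut.
Start: joints at [-1.381, 0.276, 1.505, -0, 1.361, -0.121], TCP at [175.846, -547.486, 231.328] pointing down, gripper open.
Joint ranges: [-2.89, 2.89], [-0.75, 2.08], [0.22, 2.7], [-1.18, 4.32], [0.11, 2.71], [-2.7, 2.7]. Speed limits (rad/s): [2.57, 2.57, 3.14, 3.14, 3.14, 3.14].

## Interface

Orientations are given as a rotation vector (axis times angle).
In Python, from station import robot gives the robot as it stands.
- The arm moves only by the tool drive_tool, never from a script. Its argument "steps" is a list of rows, each a list of 7 numbers: the opening in per cent of the stroke, from 0 (shut) to 100 (fully open), then the shift along the world's x, y, z in mm, then the turn, a rotation vector about the world's x, y, z in degrees. In form: [[fingers, x, y, z, rx, ry, rz], ...]. A call has 1 to 12 rows; each row is the pose to reach, as a shift and turn from the pose commanded when the call began; what a row does not reach only later rows make up. A row lasts 1/12 s, in which the tool goes at most 41.7 mm and 7.16 degrees, less where a joint would pass 70% of its speed; a pose out of reach is approached as far as the arm can. A call with a gripper value outside its range is refused whole. The fingers move at their own pace and stop on an object; the grip force is fixed at half the most. Time passes only in rows, so rows that repeat a pose let the fingers close. It gives the time, the measured TCP pose, the force, the opening and the grip force at its end, in the units of the state.
- robot.observe(): the state, without advancing time (a new reading comes with each control period).
- robot.camera(name): name is "scene" or "top"; returns a dict with "pixels" (400x640x3 uint8, red, green, blue), "vertical_fov" (degrees; the focal length in pixels is half the picture's height over the tangent of half this angle, whatever the lens; pixels are square), "cx", "cy" (the principal point, pixels), "R" (3x3) and "t" (3): a world point X has camera coordinates R X + t. Camera axes: x right, y down, z forward; pixel columns grow to the right and rows downward; lengths in mm; the calibration is good to about 2 mm. A picture is of the moment at which its call begins. There is no depth.
- robot.job_done(): hands the job in; it is judged then, once.
Trained networks look in the newest picture that a camera, given by its name, has taken for a name from the list of things; names that differ only in an ending like _2 or _b are one class to them, and where a whole thing is asked for, a point or a joint stands for the part that bears it (a point fixed in the world has none). Each returns a list of dicts, best first, with "confidence" (0 to 1); they miss things now and then, are a little off and sometimes report something else, mostly with a low value. They report only what shows in the picture. A call takes as long as a camera call. They do not tell look-alikes from the thing itself.
- robot.look_for(camera, target): "position" ([column, row] in pixels, amid what is visible of it).
- robot.regions_of(camera, target): "mask" (400x640 bool, what is visible of it) and "position" ([column, row] in pixels, amid what is visible of it).
- robot.spot_point(camera, target): "position" ([column, row] in pixels: a listed point, or the origin of a listed thing).
The state is a dict: "time_s": time; "joint_pos": joint angles; "dq": joint speeds; "joint_efforts": joint torques, N m; "eef_pos": TCP position; "ee_rot": TCP orientation; "wrist_force": force on the tool from outside, world axes, zero at the start; "moment": the same for the moment, N m; "finger_gap": opening from 0.0 (shut) to 1.0 (fully open); "gripper_force": force on a finger pad.
Only numpy, scipy, OpenCV 4.12 (cv2) and the standard library are available. Lean on these libraries where they do the work, as an engineer would, in place of code of your own. Each camera call takes 0.05 s, during which the arm holds its last target. There are 200 camera calls.

## Working session

There is one attempt and no reset: what is moved stays moved. The work goes in short steps, Python scripts to look and compute and a tool call to move; the robot and the scene stay as the last step left them, time stands still between calls to the robot, and variables do not carry over. Pictures are saved under pics/ and viewed, at most 10 in all, crops included, and the job is handed in when it is done.

Besides the shell and the picture viewer there is one more tool, called after "Call:" as a command line: name --pt "numbers of a row" for each row, then --argument value for the rest. drive_tool: Moves the arm, as the interface text tells. Its arguments: {"type":"object","properties":{"steps":{"type":"array","items":{"type":"array","items":{"type":"number"}}}},"required":["steps"]}

```bash
mkdir -p pics
cat > h.py <<'E'
import numpy as np, cv2
from station import robot
def cam(n,save=None):
    c=robot.camera(n); c['R']=np.array(c['R']); c['t']=np.array(c['t'])
    if save: cv2.imwrite('pics/'+save+'.png',np.array(c['pixels'])[:,:,::-1])
    return c
def ray(c,p):
    f=200/np.tan(np.radians(c['vertical_fov'])/2)
    d=c['R'].T@np.array([(p[0]-c['cx'])/f,(p[1]-c['cy'])/f,1]); return -c['R'].T@c['t'],d
def at(c,p,z):
    o,d=ray(c,p); return o+d*(z-o[2])/d[2]
def proj(c,X):
    f=200/np.tan(np.radians(c['vertical_fov'])/2)
    v=c['R']@np.array(X)+c['t']; return np.array([c['cx']+f*v[0]/v[2],c['cy']+f*v[1]/v[2]])
def tri(c1,p1,c2,p2):
    A=[];b=[]
    for c,p in((c1,p1),(c2,p2)):
        o,d=ray(c,p); d=d/np.linalg.norm(d); M=np.eye(3)-np.outer(d,d); A.append(M); b.append(M@o)
    return np.linalg.solve(sum(A),sum(b))
E
python3 - <<'E'
from h import *
np.set_printoptions(precision=1,suppress=True)
cs={n:cam(n,n+'0') for n in('scene','top')}
for n,c in cs.items():
    print(n,-c['R'].T@c['t'],c['R'][2],c['vertical_fov'])
H=dict(press=0,crosshead=195,shaft_top=215,crank=8,crank_hub=28,crank_grip=53,mat=0,jug=0,portafilter=0,cup=0,tumbler=0,pitcher=0,water=0,tin=0)
for k,z in H.items():
    for n,c in cs.items():
        for d in robot.spot_point(n,k)[:4]:
            print(k,n,round(d['confidence'],2),np.array(d['position']),at(c,d['position'],z))
print(robot.observe(),robot.grasp_offset)
E
```

```text
scene [1232.9  504.4  824.6] [-0.6 -0.5 -0.6] 56.92427800984362
top [ 379.5   -3.9 1279. ] [ 0.1  0.  -1. ] 54.7522465906312
press scene 0.56 [365.3 259.4] [524.2 152.1   0. ]
press scene 0.43 [214.2 220.2] [ 665.1 -366.2    0. ]
press top 0.72 [280.6 204. ] [519.3 158.7   0. ]
press top 0.63 [304.1 157.5] [675.8  78.1   0. ]
crosshead top 0.95 [269.7 192.6] [531.2 164.7 195. ]
crosshead top 0.23 [433.8 158.8] [ 618.3 -304.3  195. ]
shaft_top scene 0.92 [368.9 199. ] [509.2 139.1 215. ]
shaft_top scene 0.58 [268.7 280. ] [878.7 106.9 215. ]
shaft_top top 0.6 [271.2 191.2] [532.3 157.4 215. ]
crank scene 0.75 [250.5 173.1] [ 386.5 -463.4    8. ]
crank scene 0.63 [312.4 181.3] [ 290.  -222.4    8. ]
crank top 0.86 [390.3 211. ] [ 487.6 -204.1    8. ]
crank top 0.81 [466.7 236.3] [ 399.6 -449.2    8. ]
crank top 0.72 [401.2 275.4] [ 278.3 -230.9    8. ]
crank top 0.72 [338.5 134.8] [749.5 -39.8   8. ]
crank_hub scene 0.89 [278.7 203.8] [ 493.  -218.4   28. ]
crank_hub scene 0.87 [313.6 179.8] [ 302.4 -206.9   28. ]
crank_hub scene 0.56 [368.6 212.4] [353.4  63.7  28. ]
crank_hub scene 0
[... 1334 characters left out ...]
9 161.3] [ 652.7 -358.2    0. ]
water scene 0.66 [225.1 185.3] [ 498.1 -493.2    0. ]
water scene 0.3 [328.  214.4] [413.5 -62.3  -0. ]
water top 0.9 [468.4 203.8] [ 506.7 -464.4    0. ]
tin scene 0.87 [473.4 321. ] [550.8 485.3   0. ]
tin top 0.6 [181.2 199.4] [542.  492.4   0. ]
{'time_s': 1.5, 'joint_pos': array([-1.4,  0.3,  1.5, -0. ,  1.4, -0.1]), 'dq': array([ 0., -0., -0.,  0., -0.,  0.]), 'joint_efforts': array([ -0. , -41.7, -24.6,  -0. ,   0. ,   0. ]), 'eef_pos': array([ 175.8, -547.5,  231.3]), 'ee_rot': array([ 3.1,  0.5, -0. ]), 'wrist_force': array([ 0.5,  0.1, -1. ]), 'moment': array([-0.,  0.,  0.]), 'gripper_force': 0.0, 'finger_gap': 1.0019890795731996} 18.700000000000003
```

View pics/top0.png

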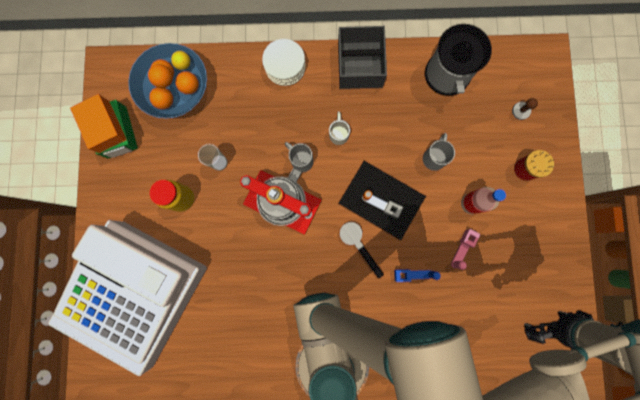

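View pics/scene0.png

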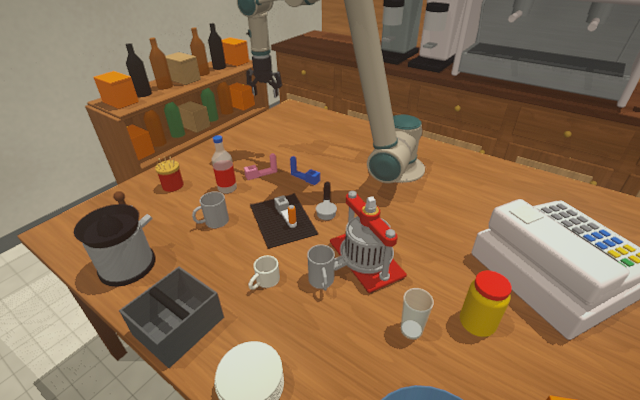

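The picture shows three crank shapes: silver with an orange handle on the mat (top 391,209), blue (417,275) and pink (467,245). The silver and orange one on the black mat fits the description. I'll confirm it in an enlarged composite, together with the spindle end.

Run:
```python
from h import *
np.set_printoptions(precision=1,suppress=True)
cs={n:cam(n) for n in('scene','top')}
def crop(n,u,v,w):
    h=w*3//4; p=np.array(cs[n]['pixels'])[:,:,::-1]
    return cv2.resize(p[v-h//2:v-h//2+h,u-w//2:u-w//2+w],(400,300),interpolation=cv2.INTER_CUBIC)
im=np.vstack([np.hstack([crop('top',382,203,80),crop('scene',286,212,80)]),np.hstack([crop('top',274,194,40),crop('scene',370,202,40)])])
cv2.imwrite('pics/comp.png',im)
# average networks over few pictures
acc={}
for i in range(6):
    for n in cs:
        if i: cam(n)
        for k,ref in (('crank_hub',[490,-205,28]),('crank_grip',[539,-123,53]),('shaft_top',[531,155,215]),('crosshead',[530,160,195])):
            r=proj(cs[n],ref); L=[d['position'] for d in robot.spot_point(n,k) if np.hypot(*(np.array(d['position'])-r))<15]
            if L: acc.setdefault((k,n),[]).append(L[0])
for k in('crank_hub','crank_grip','shaft_top','crosshead'):
    m={n:np.median(acc[k,n],0) for n in cs if (k,n) in acc}
    print(k,m,{n:len(acc.get((k,n),[])) for n in cs})
    if len(m)==2: print(tri(cs['scene'],m['scene'],cs['top'],m['top']))
for n in cs: print(n,*[proj(cs[n],[531,157,z]) for z in (195,205,215,225)])
```

```text
crank_hub {'scene': array([280.9, 202.8]), 'top': array([391.7, 208.8])} {'scene': 6, 'top': 5}
[ 492.9 -205.5   37.9]
crank_grip {'scene': array([289.4, 216.6]), 'top': array([367.7, 195.5])} {'scene': 6, 'top': 5}
[ 537.3 -129.5   42.4]
shaft_top {'scene': array([370.2, 196.2]), 'top': array([271., 193.])} {'scene': 6, 'top': 6}
[524.7 152.4 239.9]
crosshead {'scene': array([369.3, 210.5]), 'top': array([273.7, 193.6])} {'scene': 5, 'top': 6}
[528.4 153.2 194. ]
scene [370.2 211.2] [370.4 208.3] [370.7 205.4] [371.  202.4]
top [272.4 192.6] [271.9 192.1] [271.3 191.7] [270.8 191.2]
```

View pics/comp.png

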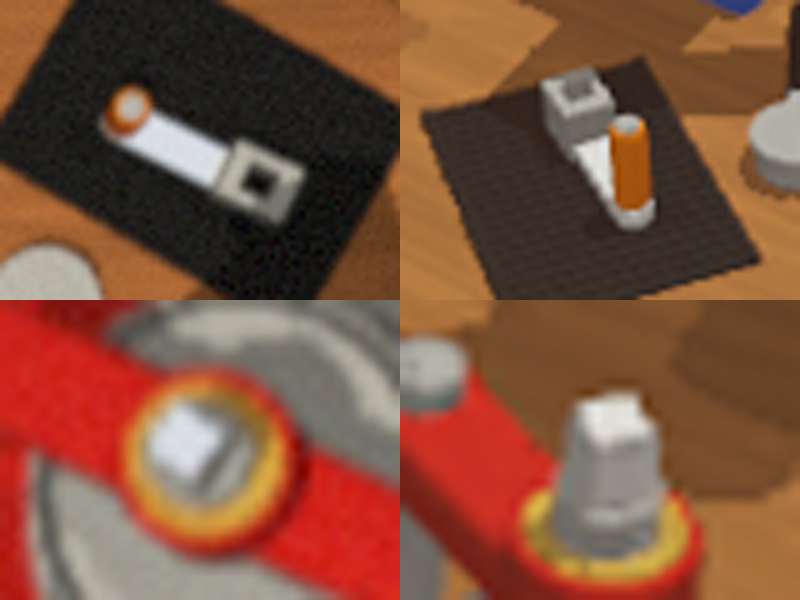

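The crop confirms it: bare steel and aluminium crank with the orange handle on the mat. Its socket is at about (394,209) in the top picture and its handle top at about (368,194). The spindle's bright square shows at top (272.5,193) and scene (371,198.5).

Run:
```python
from h import *
np.set_printoptions(precision=1,suppress=True)
s,t=cam('scene'),cam('top')
print('hub48',at(t,(394.1,208.8),48),at(s,(281.8,199.8),48),tri(s,(281.8,199.8),t,(394.1,208.8)))
print('grip84',at(t,(367.8,193.8),84),at(s,(291.5,206.8),84),tri(s,(291.5,206.8),t,(367.8,193.8)))
print('shaft',tri(s,(371.1,198.4),t,(272.3,192.9)))
print('ring195',at(t,(275.2,194.4),195),at(s,(371.1,209.9),195))
for u,v in((378,194),(378,194)): pass
# masks: hub/crank orientation from top; square bright blob
p=np.array(t['pixels']).astype(float)
sub=cv2.resize(p[183:203,262:284].astype(np.uint8),None,fx=10,fy=10,interpolation=cv2.INTER_CUBIC).astype(float)
for th in(190,205,220):
    m=((sub.min(2)>th)*255).astype(np.uint8); c=max(cv2.findContours(m,0,1)[0],key=cv2.contourArea,default=None)
    if c is not None: r=cv2.minAreaRect(c); print(th,r,'ctr px',262+r[0][0]/10-.5,183+r[0][1]/10-.5)
q=p[203:219,372:400] if 0 else p[185:225,355:410]
m=((q.max(2)>120)*255).astype(np.uint8); c=max(cv2.findContours(m,0,1)[0],key=cv2.contourArea); print('crank rect',cv2.minAreaRect(c),cv2.fitLine(c,2,0,.01,.01).ravel())
for n,c in(('scene',s),('top',t)):
    for k in('mat',):
        r=robot.regions_of(n,k)
        if r:
            mm=r[0]['mask'].astype(np.uint8); cc=max(cv2.findContours(mm,0,1)[0],key=cv2.contourArea)
            b=cv2.boxPoints(cv2.minAreaRect(cc)) if n=='top' else []
            print(n,[at(c,x,8)[:2] for x in b])
```

```text
hub48 [ 491.  -210.2   48. ] [ 488.2 -206.2   48. ] [ 489.5 -208.2   48.4]
grip84 [ 536.3 -124.4   84. ] [ 533.2 -123.2   84. ] [ 535.3 -123.1   85.7]
shaft [524.7 152.4 232.4]
ring195 [525.7 149.1 195. ] [524.6 156.3 195. ]
190 ((102.65541076660156, 100.18243408203125), (52.66018295288086, 52.311439514160156), 35.53767776489258) ctr px 271.76554107666016 192.51824340820312
205 ((103.2485580444336, 100.11561584472656), (44.62107849121094, 43.545867919921875), 36.25383758544922) ctr px 271.82485580444336 192.51156158447264
220 ((119.5, 98.5), (7.0, 9.0), 90.0) ctr px 273.45 192.35
crank rect ((26.541465759277344, 17.98553466796875), (39.406898498535156, 11.55190372467041), 25.769329071044922) [ 0.9  0.4 28.7 19. ]
scene []
top [array([514. , -29.9]), array([ 663.4, -120.7]), array([ 534.7, -325.9]), array([ 389. , -233.8])]
```

```bash
cat >> h.py <<'E'
from scipy.spatial.transform import Rotation as Ro
def st():
    o=robot.observe(); Rm=Ro.from_rotvec(o['ee_rot']).as_matrix(); y=Rm[:,1]
    print('t',round(o['time_s'],2),'pos',np.round(o['eef_pos'],1),'yaw_y',round(np.degrees(np.arctan2(y[1],y[0])),1),'z',np.round(Rm[:,2],3),'q',np.round(o['joint_pos'],2),'F',np.round(o['wrist_force'],1),'M',np.round(o['moment'],2),'gap',round(o['finger_gap'],3),'gf',round(o['gripper_force'],1)); return o
E
python3 -c "
from h import *
st()"
```

```text
t 4.7 pos [ 175.8 -547.5  231.3] yaw_y -72.2 z [-0. -0. -1.] q [-1.38  0.28  1.5  -0.    1.36 -0.12] F [-0.2  0.5 -0.5] M [-0.01  0.04  0.05] gap 0.997 gf 0.0
```

Call:
drive_tool --pt "85 38 42 -12 0 0 6" --pt "85 76 83 -25 0 0 12" --pt "85 114 124 -40 0 0 18" --pt "85 152 165 -55 0 0 24" --pt "85 190 207 -70 0 0 30" --pt "85 228 248 -80 0 0 36" --pt "85 266 289 -90 0 0 42" --pt "85 300 327 -100 0 0 44" --pt "85 316 345 -110 0 0 44" --pt "85 316 345 -110 0 0 44" --pt "85 316 345 -110 0 0 44" --pt "85 316 345 -110 0 0 44"

```text
time_s: 5.7
eef_pos: [493.9, -199.0, 120.5]
ee_rot: [-2.693, -1.616, -0.002]
wrist_force: [-0.2, 0.0, 0.3]
finger_gap: 0.85
gripper_force: 0.0
```

Run:
```python
from h import *
np.set_printoptions(precision=1,suppress=True)
st()
cs={n:cam(n) for n in('scene','top')}
def crop(n,u,v,w):
    h=w*3//4; p=np.array(cs[n]['pixels'])[:,:,::-1]
    return cv2.resize(p[v-h//2:v-h//2+h,u-w//2:u-w//2+w],(400,300),interpolation=cv2.INTER_CUBIC)
cv2.imwrite('pics/g1.png',np.hstack([crop('top',382,203,80),crop('scene',286,205,80)]))
```

```text
t 5.7 pos [ 493.9 -199.   120.5] yaw_y -28.1 z [ 0.  0. -1.] q [-0.5  0.3  1.8  0.   1.1 -0. ] F [-0.2  0.   0.3] M [-0.  0.  0.] gap 0.85 gf 0.0
```

View pics/g1.png

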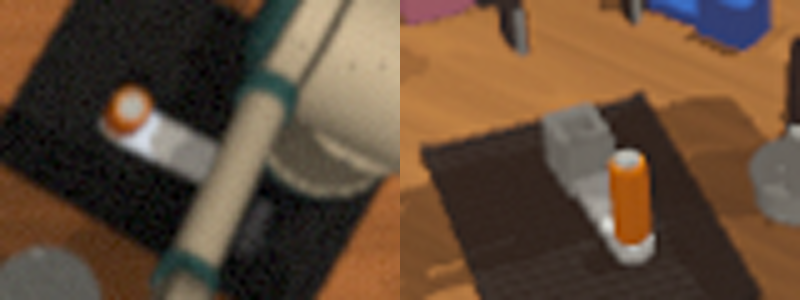

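The gripper stands over the hub and the crank is untouched (handle at crop 628,160). I'll descend.

Call:
drive_tool --pt "85 0 0 -30 0 0 0" --pt "85 0 0 -60 0 0 0" --pt "85 0 0 -85 0 0 0" --pt "85 0 0 -100 0 0 0" --pt "85 0 0 -106 0 0 0" --pt "85 0 0 -106 0 0 0"

```text
time_s: 6.3
eef_pos: [490.6, -202.8, 14.3]
ee_rot: [-2.694, -1.611, 0.003]
wrist_force: [-0.1, 0.3, -0.4]
finger_gap: 0.85
gripper_force: 0.0
```

```bash
python3 -c "
from h import *
st()"
```

```text
t 6.3 pos [ 490.6 -202.8   14.3] yaw_y -28.2 z [-0.003  0.001 -1.   ] q [-0.52  0.43  1.89 -0.    0.82 -0.03] F [-0.1  0.3 -0.4] M [-0.05  0.    0.01] gap 0.85 gf 0.0
```

Settled at (490.6, -202.8, 14.3). Next: close on the hub, lift, then check.

Call:
drive_tool --pt "0 0 0 0 0 0 0" --pt "0 0 0 0 0 0 0" --pt "0 0 0 0 0 0 0" --pt "0 0 0 0 0 0 0" --pt "0 0 0 0 0 0 0" --pt "0 0 0 0 0 0 0" --pt "0 0 0 0 0 0 0" --pt "0 0 0 10 0 0 0" --pt "0 0 0 30 0 0 0" --pt "0 0 0 50 0 0 0" --pt "0 0 0 60 0 0 0" --pt "0 0 0 60 0 0 0"

```text
time_s: 7.3
eef_pos: [493.2, -203.2, 77.7]
ee_rot: [2.692, 1.612, 0.004]
wrist_force: [0.5, 0.9, -3.5]
finger_gap: 0.411
gripper_force: 60.8
```

Run:
```python
from h import *
np.set_printoptions(precision=1,suppress=True)
st()
s,t=cam('scene'),cam('top')
for n,c in(('scene',s),('top',t)):
    for k,ref in(('crank_hub',[490,-207,88]),('crank_grip',[535,-123,113])):
        print(n,k,proj(c,ref),[np.round(d['position'],1) for d in robot.spot_point(n,k) if np.hypot(*(np.array(d['position'])-proj(c,ref)))<15])
p=np.array(s['pixels'])[150:240,236:356,::-1]
cv2.imwrite('pics/g2.png',cv2.resize(p,(720,540),interpolation=cv2.INTER_CUBIC))
```

```text
t 7.3 pos [ 493.2 -203.2   77.7] yaw_y -28.2 z [ 0. -0. -1.] q [-0.5  0.3  1.8  0.   1.  -0. ] F [ 0.5  0.9 -3.5] M [-0.1  0.1  0. ] gap 0.411 gf 60.8
scene crank_hub [280.4 190.7] [array([279.3, 187.6])]
scene crank_grip [290.7 200. ] [array([289.3, 200.5])]
top crank_hub [395.2 207.9] [array([396.1, 206.4])]
top crank_grip [368.3 193. ] [array([368. , 194.5])]
```

View pics/g2.png

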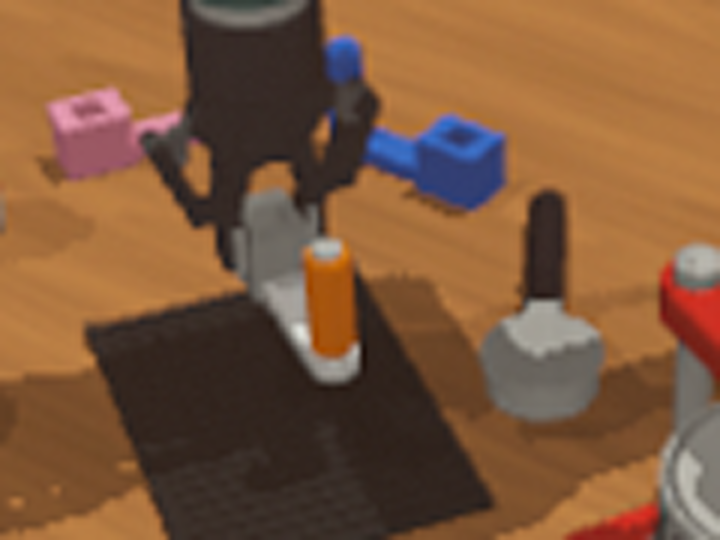

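The crank is held level by the hub (hub at crop 275,225, handle top at 328,247), and the gap matches 36 mm. Next I'll raise it and carry it towards the press.

Call:
drive_tool --pt "0 0 5 25 0 0 0" --pt "0 1 15 55 0 0 0" --pt "0 3 30 85 0 0 0" --pt "0 5 50 115 0 0 0" --pt "0 8 73 145 0 0 0" --pt "0 11 100 170 0 0 0" --pt "0 14 130 185 0 0 -2" --pt "0 18 162 192 0 0 -4" --pt "0 21 195 192 0 0 -6" --pt "0 24 228 192 0 0 -8" --pt "0 28 261 192 0 0 -8" --pt "0 31 290 192 0 0 -8"

```text
time_s: 8.6
eef_pos: [522.3, 89.6, 266.3]
ee_rot: [-2.8, -1.422, 0.002]
wrist_force: [0.1, 0.8, -3.6]
finger_gap: 0.412
gripper_force: 61.6
```

Call:
drive_tool --pt "0 2 25 0 0 0 0" --pt "0 4 45 0 0 0 0" --pt "0 5 60 0 0 0 0" --pt "0 6 69 0 0 0 0" --pt "0 6 69 0 0 0 0" --pt "0 6 69 0 0 0 0" --pt "0 6 69 0 0 0 0" --pt "0 6 69 0 0 0 0"

```text
time_s: 9.27
eef_pos: [528.8, 155.4, 267.2]
ee_rot: [2.802, 1.42, -0.001]
wrist_force: [-0.7, -0.1, -4.4]
finger_gap: 0.411
gripper_force: 61.6
```

Run:
```python
from h import *
np.set_printoptions(precision=1,suppress=True)
o=st()
s,t=cam('scene'),cam('top')
P=np.array(o['eef_pos']); a=np.radians(54); d=np.array([np.cos(a),np.sin(a),0])
und=P[2]-6.3
hub=P-5.1*d; hub[2]=und+20; g=hub+95*d; g[2]=und+45
for n,c in(('scene',s),('top',t)):
    for k,ref in(('crank_hub',hub),('crank_grip',g)):
        print(n,k,proj(c,ref),[np.round(d_['position'],1) for d_ in robot.spot_point(n,k) if np.hypot(*(np.array(d_['position'])-proj(c,ref)))<15])
print('handle top pred',proj(s,[g[0],g[1],und+76]),proj(t,[g[0],g[1],und+76]))
A=cv2.resize(np.array(s['pixels'])[155:225,335:415,::-1],(400,350),interpolation=cv2.INTER_CUBIC)
B=cv2.resize(np.array(t['pixels'])[155:225,215:295,::-1],(400,350),interpolation=cv2.INTER_CUBIC)
cv2.imwrite('pics/g3.png',np.hstack([A,B]))
```

```text
t 9.27 pos [528.8 155.4 267.2] yaw_y -36.3 z [-0. -0. -1.] q [ 0.2  0.2  1.5 -0.   1.4  0.8] F [-0.7 -0.1 -4.4] M [-0.1  0.1 -0. ] gap 0.411 gf 61.6
scene crank_hub [371.6 183.4] [array([371. , 181.2])]
scene crank_grip [389.4 196.6] [array([389.2, 202.4])]
top crank_hub [269.7 190.1] []
top crank_grip [238.3 167.9] []
handle top pred [390.8 185.7] [235.4 165.4]
```

View pics/g3.png

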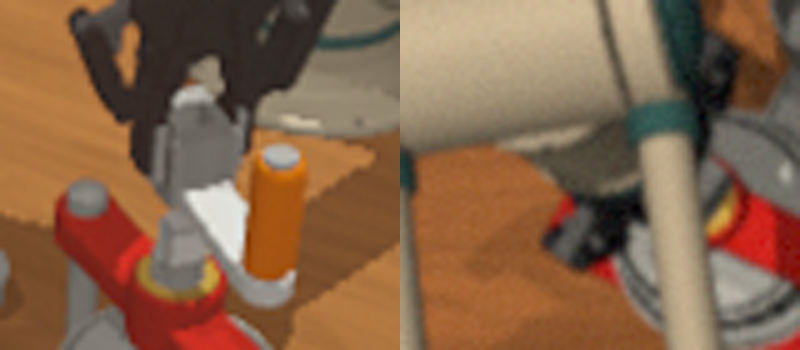

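The scene view shows the hub (crop 200,150) above the spindle (183,225), and the handle top is at its predicted pixel. I'll lower onto the tip.

Call:
drive_tool --pt "0 0 0 -8 0 0 0" --pt "0 0 0 -16 0 0 0" --pt "0 0 0 -22 0 0 0" --pt "0 0 0 -26 0 0 0" --pt "0 0 0 -28 0 0 0" --pt "0 0 0 -30 0 0 0" --pt "0 0 0 -32 0 0 0"

```text
time_s: 10.15
eef_pos: [529.0, 156.6, 235.2]
ee_rot: [2.801, 1.422, 0.0]
wrist_force: [0.9, 0.3, -3.8]
finger_gap: 0.417
gripper_force: 61.6
```

```bash
python3 -c "
from h import *
st()"
```

```text
t 10.15 pos [529.  156.6 235.2] yaw_y -36.2 z [ 0. -0. -1.] q [ 0.16  0.24  1.55 -0.    1.36  0.79] F [ 0.9  0.3 -3.8] M [-0.06  0.05  0.05] gap 0.417 gf 61.6
```

Call:
drive_tool --pt "0 -1 0 -1 0 0 0" --pt "0 -1 0 -3 0 0 0" --pt "0 -1 0 -5 0 0 0" --pt "0 -1 0 -6 0 0 0" --pt "0 -1 0 -6 0 0 0"

```text
time_s: 10.57
eef_pos: [527.7, 156.5, 229.1]
ee_rot: [-2.802, -1.422, 0.001]
wrist_force: [0.7, 1.0, -4.2]
finger_gap: 0.41
gripper_force: 61.6
```

```bash
python3 -c "
from h import *
st()"
```

```text
t 10.57 pos [527.7 156.5 229.1] yaw_y -36.2 z [-0. -0. -1.] q [ 0.16  0.24  1.56 -0.    1.34  0.79] F [ 0.7  1.  -4.2] M [-0.08  0.05 -0.04] gap 0.41 gf 61.6
```

Call:
drive_tool --pt "0 0 0 -2 0 0 0" --pt "0 0 0 -4 0 0 0" --pt "0 0 0 -6 0 0 0" --pt "0 0 0 -6 0 0 0"

```text
time_s: 10.9
eef_pos: [527.5, 156.5, 222.8]
ee_rot: [-2.801, -1.422, 0.001]
wrist_force: [0.1, -1.0, -3.4]
finger_gap: 0.413
gripper_force: 61.6
```

Call:
drive_tool --pt "0 0 0 -2 0 0 0" --pt "0 0 0 -4 0 0 0" --pt "0 0 0 -5 0 0 0" --pt "0 0 0 -5 0 0 0"

```text
time_s: 11.23
eef_pos: [527.9, 156.5, 218.6]
ee_rot: [2.801, 1.421, 0.001]
wrist_force: [-0.8, -0.5, -0.9]
finger_gap: 0.415
gripper_force: 61.8
```

Call:
drive_tool --pt "0 0 0 -1 0 0 0" --pt "0 0 0 -2 0 0 0" --pt "0 0 0 -2 0 0 0"

```text
time_s: 11.48
eef_pos: [527.9, 156.6, 218.6]
ee_rot: [2.801, 1.421, 0.003]
wrist_force: [-3.7, 0.4, 8.3]
finger_gap: 0.411
gripper_force: 63.1
```

Run:
```python
from h import *
st()
s=cam('scene')
A=cv2.resize(np.array(s['pixels'])[165:225,340:420,::-1],(800,600),interpolation=cv2.INTER_CUBIC)
cv2.imwrite('pics/g4.png',A)
```

```text
t 11.48 pos [527.9 156.6 218.6] yaw_y -36.2 z [ 0.002  0.    -1.   ] q [ 0.16  0.25  1.58 -0.    1.31  0.79] F [-3.7  0.4  8.3] M [-0.23  0.67 -0.  ] gap 0.411 gf 63.1
```

View pics/g4.png

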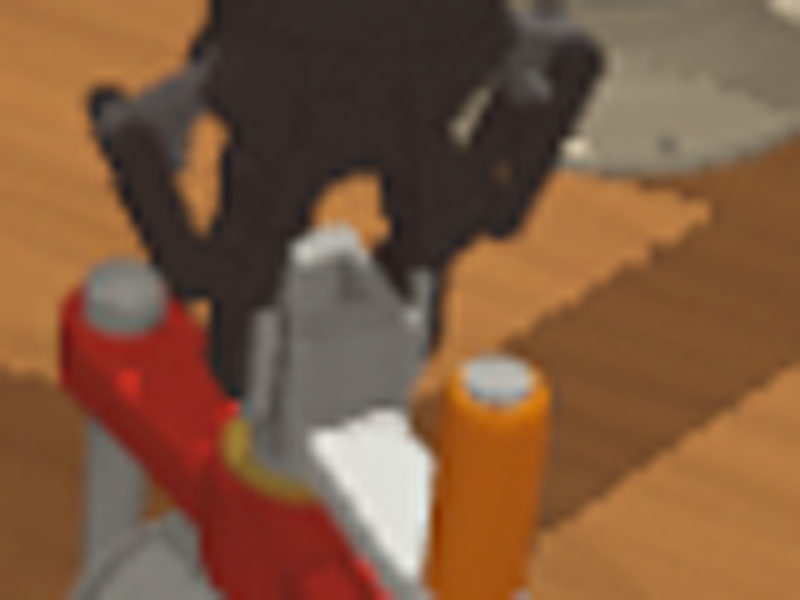

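The hub sits down against the gold ring (crop 270,460). The height no longer changes under load, so it is seated at about 212 mm. Next: release, rise, and go over to the handle.

Call:
drive_tool --pt "75 0 0 2 0 0 0" --pt "75 0 0 2 0 0 0" --pt "75 0 0 3 0 0 0" --pt "75 0 0 3 0 0 0" --pt "75 0 0 20 0 0 0" --pt "75 0 0 45 0 0 0" --pt "75 0 0 75 0 0 0" --pt "75 4 6 95 0 0 0" --pt "75 20 28 97 0 0 0" --pt "75 36 50 97 0 0 0" --pt "75 48 66 97 0 0 0" --pt "75 53 73 97 0 0 0"

```text
time_s: 12.53
eef_pos: [582.4, 231.5, 312.6]
ee_rot: [-2.8, -1.423, -0.001]
wrist_force: [0.7, 0.5, 0.2]
finger_gap: 0.747
gripper_force: 0.0
```

Run:
```python
from h import *
np.set_printoptions(precision=1,suppress=True)
st()
s,t=cam('scene'),cam('top')
h=[524.9,152.5,232.3]; g=[581,229.2,257.3]
for n,c in(('scene',s),('top',t)):
    for k,ref in(('crank_hub',h),('crank_grip',g)):
        print(n,k,proj(c,ref),[np.round(d_['position'],1) for d_ in robot.spot_point(n,k) if np.hypot(*(np.array(d_['position'])-proj(c,ref)))<15])
```

```text
t 12.53 pos [582.4 231.5 312.6] yaw_y -36.1 z [ 0.  0. -1.] q [0.3 0.3 1.2 0.  1.6 0.9] F [0.7 0.5 0.2] M [-0.1  0.  -0. ] gap 0.747 gf 0.0
scene crank_hub [370.8 198.5] [array([369.8, 198.5])]
scene crank_grip [387.9 212.7] [array([386.4, 220.5])]
top crank_hub [272. 193.] [array([269.5, 193. ]), array([272.5, 192.7])]
top crank_grip [242.2 171.7] [array([242.8, 171.7])]
```

Call:
drive_tool --pt "75 0 0 -20 0 0 0" --pt "75 0 0 -45 0 0 0" --pt "75 0 0 -65 0 0 0" --pt "75 0 0 -72 0 0 0" --pt "0 0 0 -72 0 0 0" --pt "0 0 0 -72 0 0 0" --pt "0 0 0 -72 0 0 0" --pt "0 0 0 -72 0 0 0" --pt "0 0 0 -72 0 0 0" --pt "0 0 0 -72 0 0 0" --pt "0 0 0 -72 0 0 0"

```text
time_s: 13.75
eef_pos: [581.7, 229.8, 242.6]
ee_rot: [2.801, 1.421, 0.005]
wrist_force: [0.5, 0.9, 3.2]
finger_gap: 0.286
gripper_force: 58.8
```

```bash
cat > arc.py <<'E'
import sys
from h import *
# rows for arc: from commanded point P at angle a0 (deg) about C, n rows of step deg
C=np.array([524.9,152.5]); a0,step,n=map(float,sys.argv[1:4])
for i in range(1,int(n)+1):
    a=a0+i*step; p=95*(np.array([np.cos(np.radians(a)),np.sin(np.radians(a))])-[np.cos(np.radians(a0)),np.sin(np.radians(a0))])
    print([0,int(round(p[0])),int(round(p[1])),round(i*step/360*12,1),0,0,0],end=', ')
print()
o=st(); d=np.array(o['eef_pos'])[:2]-C; print('angle',np.degrees(np.arctan2(d[1],d[0])),'r',np.hypot(*d))
E
python3 arc.py 54 10 12
```

```text
[0, -14, 9, 0.3, 0, 0, 0], [0, -30, 14, 0.7, 0, 0, 0], [0, -46, 18, 1.0, 0, 0, 0], [0, -62, 18, 1.3, 0, 0, 0], [0, -79, 15, 1.7, 0, 0, 0], [0, -94, 10, 2.0, 0, 0, 0], [0, -109, 2, 2.3, 0, 0, 0], [0, -122, -9, 2.7, 0, 0, 0], [0, -133, -21, 3.0, 0, 0, 0], [0, -141, -35, 3.3, 0, 0, 0], [0, -147, -51, 3.7, 0, 0, 0], [0, -150, -67, 4.0, 0, 0, 0], 
t 13.75 pos [581.7 229.8 242.6] yaw_y -36.2 z [ 0.003  0.001 -1.   ] q [ 0.27  0.35  1.37 -0.    1.42  0.9 ] F [0.5 0.9 3.2] M [ 0.04 -0.13 -0.  ] gap 0.286 gf 58.8
angle 53.70998098525894 r 95.90497862321024
```

Call:
drive_tool --pt "0 -7 5 0.2 0 0 0" --pt "0 -14 9 0.3 0 0 0" --pt "0 -22 12 0.5 0 0 0" --pt "0 -30 14 0.7 0 0 0" --pt "0 -38 16 0.8 0 0 0" --pt "0 -46 18 1.0 0 0 0"

```text
time_s: 14.25
eef_pos: [536.8, 247.5, 244.0]
ee_rot: [2.797, 1.421, 0.011]
wrist_force: [5.3, -3.7, 6.3]
finger_gap: 0.288
gripper_force: 59.5
```

```bash
python3 arc.py 84 10 12
```

```text
[0, -17, 0, 0.3, 0, 0, 0], [0, -33, -2, 0.7, 0, 0, 0], [0, -49, -8, 1.0, 0, 0, 0], [0, -63, -16, 1.3, 0, 0, 0], [0, -76, -26, 1.7, 0, 0, 0], [0, -87, -39, 2.0, 0, 0, 0], [0, -95, -53, 2.3, 0, 0, 0], [0, -101, -68, 2.7, 0, 0, 0], [0, -104, -85, 3.0, 0, 0, 0], [0, -105, -101, 3.3, 0, 0, 0], [0, -102, -117, 3.7, 0, 0, 0], [0, -97, -133, 4.0, 0, 0, 0], 
t 14.25 pos [536.8 247.5 244. ] yaw_y -36.2 z [ 0.008 -0.001 -1.   ] q [ 0.32  0.29  1.45 -0.    1.39  0.95] F [ 5.3 -3.7  6.3] M [-1.03 -1.36 -0.  ] gap 0.288 gf 59.5
angle 82.86917453103747 r 95.78253385673811
```

Call:
drive_tool --pt "0 -17 0 0.3 0 0 0" --pt "0 -33 -2 0.7 0 0 0" --pt "0 -49 -8 1.0 0 0 0" --pt "0 -63 -16 1.3 0 0 0" --pt "0 -76 -26 1.7 0 0 0" --pt "0 -87 -39 2.0 0 0 0" --pt "0 -95 -53 2.3 0 0 0" --pt "0 -101 -68 2.7 0 0 0" --pt "0 -104 -85 3.0 0 0 0" --pt "0 -105 -101 3.3 0 0 0" --pt "0 -102 -117 3.7 0 0 0" --pt "0 -97 -133 4.0 0 0 0"

```text
time_s: 15.25
eef_pos: [426.5, 116.1, 248.7]
ee_rot: [-2.79, -1.42, 0.023]
wrist_force: [-25.0, -2.0, 27.7]
finger_gap: 0.29
gripper_force: 71.6
```

```bash
python3 arc.py 204 10 12
```

```text
[0, 8, -14, 0.3, 0, 0, 0], [0, 18, -27, 0.7, 0, 0, 0], [0, 31, -38, 1.0, 0, 0, 0], [0, 45, -47, 1.3, 0, 0, 0], [0, 61, -53, 1.7, 0, 0, 0], [0, 77, -56, 2.0, 0, 0, 0], [0, 93, -56, 2.3, 0, 0, 0], [0, 110, -54, 2.7, 0, 0, 0], [0, 125, -48, 3.0, 0, 0, 0], [0, 140, -40, 3.3, 0, 0, 0], [0, 153, -30, 3.7, 0, 0, 0], [0, 164, -17, 4.0, 0, 0, 0], 
t 15.25 pos [426.5 116.1 248.7] yaw_y -36.1 z [-0.018  0.003 -1.   ] q [0.1  0.07 1.72 0.01 1.37 0.73] F [-25.   -2.   27.7] M [0.02 3.13 0.15] gap 0.29 gf 71.6
angle -159.68738110822449 r 104.89459473647797
```

Call:
drive_tool --pt "0 0 0 0 0 0 0" --pt "0 0 0 0 0 0 0"

```text
time_s: 15.42
eef_pos: [427.5, 113.0, 248.5]
ee_rot: [-2.797, -1.42, 0.027]
wrist_force: [-24.6, -7.0, 29.0]
finger_gap: 0.284
gripper_force: 71.8
```

Run:
```python
from h import *
np.set_printoptions(precision=1,suppress=True)
st()
s,t=cam('scene'),cam('top')
h=[524.9,152.5,236]; g=[430,114,262]
for n,c in(('scene',s),('top',t)):
    for k,ref in(('crank_hub',h),('crank_grip',g)):
        print(n,k,proj(c,ref),[np.round(d_['position'],1) for d_ in robot.spot_point(n,k) if np.hypot(*(np.array(d_['position'])-proj(c,ref)))<15])
A=cv2.resize(np.array(s['pixels'])[165:225,325:405,::-1],(800,600),interpolation=cv2.INTER_CUBIC)
cv2.imwrite('pics/g5.png',A)
```

```text
t 15.42 pos [427.5 113.  248.5] yaw_y -36.2 z [-0. -0. -1.] q [ 0.1  0.1  1.7 -0.   1.4  0.7] F [-24.6  -7.   29. ] M [-0.8  2.9  0.1] gap 0.284 gf 71.8
scene crank_hub [370.9 197.4] [array([372.9, 196.7])]
scene crank_grip [376.3 168.7] [array([376.3, 174.1])]
top crank_hub [271.8 192.8] [array([271.5, 194.3])]
top crank_grip [285.1 226.8] []
```

View pics/g5.png

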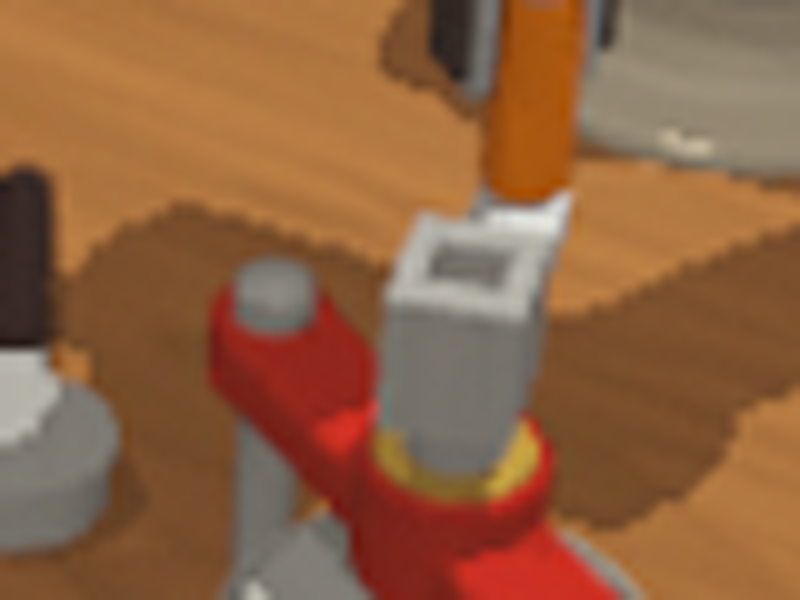

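The hub is still on the spindle (crop 465,265) and the handle is in the fingers. The radial force of 25 N means my circle is off-centre, so I'll relax outward and read it again.

Call:
drive_tool --pt "0 -4 -1 0.5 0 0 0" --pt "0 -8 -2 1 0 0 0" --pt "0 -8 -2 1 0 0 0"

```text
time_s: 15.97
eef_pos: [426.8, 113.5, 249.2]
ee_rot: [-2.799, -1.422, 0.001]
wrist_force: [-6.0, -1.6, 13.1]
finger_gap: 0.285
gripper_force: 69.6
```

Run:
```python
from h import *
np.set_printoptions(precision=1,suppress=True)
st()
s,t=cam('scene'),cam('top')
print(at(s,(371.5,191),257))
print('hub tri',tri(s,(372.9,196.7),t,(271.5,194.3)))
for i in range(3):
    for n,c,in(('scene',s),('top',t)):
        if i: cam(n)
        print(n,[np.round(d_['position'],1) for d_ in robot.spot_point(n,'crank_hub')][:3])
```

```text
t 15.97 pos [426.8 113.5 249.2] yaw_y -36.2 z [-0.  0. -1.] q [0.1 0.1 1.7 0.  1.4 0.7] F [-6.  -1.6 13.1] M [-0.1  0.4  0.1] gap 0.285 gf 69.6
[525.1 152.6 257. ]
hub tri [520.1 154.4 236.1]
scene [array([251.5, 173.8]), array([372. , 194.8]), array([311.9, 175.3])]
top [array([401.2, 277. ]), array([472. , 239.7]), array([271.6, 194. ])]
scene [array([371.5, 193.2]), array([248.1, 174.8]), array([311.3, 178.3])]
top [array([469.7, 240. ]), array([400.9, 277.2]), array([470.2, 202.3])]
scene [array([252.7, 171.9]), array([310.7, 177.5]), array([374. , 195.9])]
top [array([401.4, 276.2]), array([468.9, 240.3]), array([273.1, 194.7])]
```

The hub axis is confirmed at (525,152.6). The handle slid about 11 mm along the pads while the motion ran along them. I'll regrasp it centred with the closing line tangential, and from here turn the tool along with the crank.

Call:
drive_tool --pt "70 0 0 0 0 0 0" --pt "70 0 0 0 0 0 0" --pt "70 0 0 0 0 0 0" --pt "70 6 5 -1 0 0 0" --pt "70 14 11 -2 0 0 -6" --pt "70 14 11 -2 0 0 -12" --pt "70 14 11 -2 0 0 -18" --pt "70 14 11 -2 0 0 -24" --pt "70 14 11 -2 0 0 -30" --pt "70 14 11 -2 0 0 -36" --pt "70 14 11 -2 0 0 -36" --pt "70 14 11 -2 0 0 -36"

```text
time_s: 17.57
eef_pos: [443.9, 123.9, 244.8]
ee_rot: [-3.103, -0.49, 0.001]
wrist_force: [-0.1, 0.2, 0.3]
finger_gap: 0.699
gripper_force: 0.0
```

Run:
```python
from h import *
np.set_printoptions(precision=1,suppress=True)
o=st()
s,t=cam('scene'),cam('top')
for a in(192,198,204):
    g=[524.9+95*np.cos(np.radians(a)),152.5+95*np.sin(np.radians(a)),217+45]
    print(a,g[:2],'base',proj(s,[g[0],g[1],231]))
p=np.array(s['pixels']).astype(int); m=(p[:,:,0]>150)&(p[:,:,2]<60)&(p[:,:,1]<130)&(p[:,:,1]>50); m[:,:365]=0;m[:,390:]=0;m[:150]=0;m[192:]=0
v,u=np.nonzero(m); print(len(u),u.mean(),u.min(),u.max(),v.min(),v.max())
print([np.round(d_['position'],1) for d_ in robot.spot_point('scene','crank_grip')][:4])
```

```text
t 17.57 pos [443.9 123.9 244.8] yaw_y -72.0 z [-0.  0. -1.] q [0.1 0.1 1.7 0.  1.3 1.4] F [-0.1  0.2  0.3] M [-0. -0. -0.] gap 0.699 gf 0.0
192 [np.float64(431.9759779302884), np.float64(132.74838937231286)] base [380.9 180.3]
198 [np.float64(434.54963095196035), np.float64(123.14338553438)] base [377.5 179.6]
204 [np.float64(438.1131815239529), np.float64(113.86001890779897)] base [374.  179.1]
163 379.62576687116564 365 387 151 184
[array([380.5, 175.6]), array([290.9, 164.1]), array([275. , 161.2]), array([285. , 222.1])]
```

Call:
drive_tool --pt "70 -6 1 0 0 0 0" --pt "70 -11 2 0 0 0 0" --pt "70 -11 2 0 0 0 0" --pt "0 -11 2 0 0 0 0" --pt "0 -11 2 0 0 0 0" --pt "0 -11 2 0 0 0 0" --pt "0 -11 2 0 0 0 0" --pt "0 -11 2 0 0 0 0" --pt "0 -11 2 0 0 0 0"

```text
time_s: 18.47
eef_pos: [432.9, 125.5, 245.5]
ee_rot: [3.104, 0.486, 0.0]
wrist_force: [-0.4, 0.9, 2.2]
finger_gap: 0.29
gripper_force: 58.7
```

```bash
cat > arc.py <<'E'
import sys
from h import *
# rows about C: handle from commanded point P to circle r95, tool turning with it
C=np.array([524.9,152.5]); px,py,a0,step,n=map(float,sys.argv[1:6])
for i in range(1,int(n)+1):
    a=np.radians(a0+i*step); p=C+95*np.array([np.cos(a),np.sin(a)])-[px,py]
    print([0,int(round(p[0])),int(round(p[1])),round(i*step/360*12,1),0,0,round(i*step)],end=', ')
print()
o=st(); d=np.array(o['eef_pos'])[:2]-C; print('angle',np.degrees(np.arctan2(d[1],d[0]))%360,'r',np.hypot(*d))
E
python3 arc.py 432.8 125.5 196 6 12
```

```text
[0, 4, -9, 0.2, 0, 0, 6], [0, 8, -18, 0.4, 0, 0, 12], [0, 13, -26, 0.6, 0, 0, 18], [0, 19, -34, 0.8, 0, 0, 24], [0, 26, -41, 1.0, 0, 0, 30], [0, 34, -48, 1.2, 0, 0, 36], [0, 42, -54, 1.4, 0, 0, 42], [0, 50, -58, 1.6, 0, 0, 48], [0, 60, -62, 1.8, 0, 0, 54], [0, 69, -65, 2.0, 0, 0, 60], [0, 79, -67, 2.2, 0, 0, 66], [0, 89, -68, 2.4, 0, 0, 72], 
t 18.47 pos [432.9 125.5 245.5] yaw_y -72.2 z [ 0. -0. -1.] q [ 0.13  0.08  1.72 -0.    1.34  1.39] F [-0.4  0.9  2.2] M [0.05 0.09 0.03] gap 0.29 gf 58.7
angle 196.35024646177826 r 95.88106918640979
```

Call:
drive_tool --pt "0 4 -9 0.2 0 0 6" --pt "0 8 -18 0.4 0 0 12" --pt "0 13 -26 0.6 0 0 18" --pt "0 19 -34 0.8 0 0 24" --pt "0 26 -41 1.0 0 0 30" --pt "0 34 -48 1.2 0 0 36" --pt "0 42 -54 1.4 0 0 42" --pt "0 50 -58 1.6 0 0 48" --pt "0 60 -62 1.8 0 0 54" --pt "0 69 -65 2.0 0 0 60" --pt "0 79 -67 2.2 0 0 66" --pt "0 89 -68 2.4 0 0 72"

```text
time_s: 19.47
eef_pos: [520.0, 56.1, 247.8]
ee_rot: [-2.218, -2.222, 0.008]
wrist_force: [-4.8, -1.6, 4.2]
finger_gap: 0.285
gripper_force: 58.9
```

```bash
python3 arc.py 521.8 57.5 268 6 12
```

```text
[0, 10, 0, 0.2, 0, 0, 6], [0, 20, 1, 0.4, 0, 0, 12], [0, 29, 4, 0.6, 0, 0, 18], [0, 39, 7, 0.8, 0, 0, 24], [0, 48, 11, 1.0, 0, 0, 30], [0, 56, 16, 1.2, 0, 0, 36], [0, 64, 22, 1.4, 0, 0, 42], [0, 71, 29, 1.6, 0, 0, 48], [0, 78, 37, 1.8, 0, 0, 54], [0, 84, 45, 2.0, 0, 0, 60], [0, 88, 53, 2.2, 0, 0, 66], [0, 92, 63, 2.4, 0, 0, 72], 
t 19.47 pos [520.   56.1 247.8] yaw_y 0.1 z [-0.005 -0.002 -1.   ] q [-0.02  0.19  1.58 -0.    1.38 -0.02] F [-4.8 -1.6  4.2] M [-0.24  0.95 -0.  ] gap 0.285 gf 58.9
angle 267.0659205662018 r 96.48911908148708
```

Call:
drive_tool --pt "0 10 0 0.2 0 0 6" --pt "0 20 1 0.4 0 0 12" --pt "0 29 4 0.6 0 0 18" --pt "0 39 7 0.8 0 0 24" --pt "0 48 11 1.0 0 0 30" --pt "0 56 16 1.2 0 0 36" --pt "0 64 22 1.4 0 0 42" --pt "0 71 29 1.6 0 0 48" --pt "0 78 37 1.8 0 0 54" --pt "0 84 45 2.0 0 0 60" --pt "0 88 53 2.2 0 0 66"

```text
time_s: 20.38
eef_pos: [611.7, 107.7, 250.4]
ee_rot: [0.651, 3.069, -0.008]
wrist_force: [1.8, -6.0, 3.3]
finger_gap: 0.293
gripper_force: 58.7
```

```bash
python3 arc.py 609.8 110.5 334 4 6
```

```text
[0, 3, 6, 0.1, 0, 0, 4], [0, 5, 13, 0.3, 0, 0, 8], [0, 7, 19, 0.4, 0, 0, 12], [0, 9, 26, 0.5, 0, 0, 16], [0, 10, 32, 0.7, 0, 0, 20], [0, 10, 39, 0.8, 0, 0, 24], 
t 20.38 pos [611.7 107.7 250.4] yaw_y 66.1 z [ 0.003 -0.006 -1.   ] q [ 0.07  0.34  1.37 -0.01  1.43 -1.09] F [ 1.8 -6.   3.3] M [-1.1  -0.12  0.02] gap 0.293 gf 58.7
angle 332.6844492900819 r 97.66204537319523
```

Call:
drive_tool --pt "0 3 6 0.1 0 0 4" --pt "0 5 13 0.3 0 0 8" --pt "0 7 19 0.4 0 0 12" --pt "0 9 26 0.5 0 0 16"

```text
time_s: 20.72
eef_pos: [621.1, 133.9, 251.1]
ee_rot: [0.22, 3.129, -0.008]
wrist_force: [1.8, -3.8, 2.0]
finger_gap: 0.294
gripper_force: 58.7
```

```bash
python3 arc.py 618.8 136.5 350 4 4
```

```text
[0, 1, 6, 0.1, 0, 0, 4], [0, 1, 13, 0.3, 0, 0, 8], [0, 1, 19, 0.4, 0, 0, 12], [0, 1, 26, 0.5, 0, 0, 16], 
t 20.72 pos [621.1 133.9 251.1] yaw_y 82.0 z [ 0.004 -0.005 -1.   ] q [ 0.11  0.36  1.34 -0.01  1.44 -1.32] F [ 1.8 -3.8  2. ] M [-0.98 -0.26  0.  ] gap 0.294 gf 58.7
angle 349.0373595903668 r 97.9531368730864
```

Call:
drive_tool --pt "0 1 6 0.1 0 0 4" --pt "0 1 13 0.3 0 0 8" --pt "0 1 19 0.4 0 0 12" --pt "0 1 26 0.5 0 0 16"

```text
time_s: 21.05
eef_pos: [622.7, 160.3, 251.7]
ee_rot: [-0.217, 3.128, -0.007]
wrist_force: [2.8, -4.7, 2.4]
finger_gap: 0.289
gripper_force: 58.7
```

```bash
python3 arc.py 619.8 162.5 366 4 4; python3 arc.py 614.2 188.3 382 4 4;  python3 arc.py 602.2 211.8 398 4 4
```

```text
[0, -1, 6, 0.1, 0, 0, 4], [0, -3, 13, 0.3, 0, 0, 8], [0, -5, 19, 0.4, 0, 0, 12], [0, -7, 26, 0.5, 0, 0, 16], 
t 21.05 pos [622.7 160.3 251.7] yaw_y 98.0 z [ 0.006 -0.004 -1.   ] q [ 0.15  0.37  1.32 -0.01  1.45 -1.56] F [ 2.8 -4.7  2.4] M [-0.9  -0.53 -0.02] gap 0.289 gf 58.7
angle 4.575244564288344 r 98.06550917234611
[0, -4, 6, 0.1, 0, 0, 4], [0, -7, 12, 0.3, 0, 0, 8], [0, -11, 17, 0.4, 0, 0, 12], [0, -14, 23, 0.5, 0, 0, 16], 
t 21.05 pos [622.7 160.3 251.7] yaw_y 98.0 z [ 0.006 -0.004 -1.   ] q [ 0.15  0.37  1.32 -0.01  1.45 -1.56] F [ 2.8 -4.7  2.4] M [-0.9  -0.53 -0.02] gap 0.289 gf 58.7
angle 4.575244564288344 r 98.06550917234611
[0, -7, 4, 0.1, 0, 0, 4], [0, -11, 9, 0.3, 0, 0, 8], [0, -16, 13, 0.4, 0, 0, 12], [0, -21, 18, 0.5, 0, 0, 16], 
t 21.05 pos [622.7 160.3 251.7] yaw_y 98.0 z [ 0.006 -0.004 -1.   ] q [ 0.15  0.37  1.32 -0.01  1.45 -1.56] F [ 2.8 -4.7  2.4] M [-0.9  -0.53 -0.02] gap 0.289 gf 58.7
angle 4.575244564288344 r 98.06550917234611
```

Call:
drive_tool --pt "0 -1 6 0.1 0 0 4" --pt "0 -3 13 0.3 0 0 8" --pt "0 -5 19 0.4 0 0 12" --pt "0 -7 26 0.5 0 0 16"

```text
time_s: 21.38
eef_pos: [616.6, 187.1, 252.4]
ee_rot: [-0.65, 3.066, -0.007]
wrist_force: [4.6, -2.7, 1.1]
finger_gap: 0.291
gripper_force: 58.6
```

Call:
drive_tool --pt "0 -3 6 0.1 0 0 4" --pt "0 -6 12 0.3 0 0 8" --pt "0 -9 17 0.4 0 0 12" --pt "0 -13 22 0.5 0 0 16"

```text
time_s: 21.72
eef_pos: [604.1, 210.1, 253.0]
ee_rot: [-1.071, 2.944, -0.006]
wrist_force: [6.8, -0.0, 1.9]
finger_gap: 0.294
gripper_force: 58.6
```

Call:
drive_tool --pt "0 -4 5 0.1 0 0 4" --pt "0 -9 10 0.3 0 0 8" --pt "0 -14 15 0.4 0 0 12" --pt "0 -19 19 0.5 0 0 16"

```text
time_s: 22.05
eef_pos: [584.7, 230.0, 253.5]
ee_rot: [-1.471, 2.766, -0.005]
wrist_force: [5.7, 0.3, 1.1]
finger_gap: 0.293
gripper_force: 58.7
```

```bash
python3 arc.py 580.8 229.5 414 4 8
```

```text
[0, -6, 4, 0.1, 0, 0, 4], [0, -11, 7, 0.3, 0, 0, 8], [0, -17, 10, 0.4, 0, 0, 12], [0, -23, 12, 0.5, 0, 0, 16], [0, -30, 14, 0.7, 0, 0, 20], [0, -36, 16, 0.8, 0, 0, 24], [0, -43, 17, 0.9, 0, 0, 28], [0, -49, 18, 1.1, 0, 0, 32], 
t 22.05 pos [584.7 230.  253.5] yaw_y 146.0 z [ 0.009  0.001 -1.   ] q [ 0.26  0.34  1.35 -0.    1.44 -2.28] F [5.7 0.3 1.1] M [-0.01 -1.02 -0.02] gap 0.293 gf 58.7
angle 52.33176583180819 r 97.86959848114918
```

Call:
drive_tool --pt "0 -6 4 0.1 0 0 4" --pt "0 -11 7 0.3 0 0 8" --pt "0 -17 10 0.4 0 0 12" --pt "0 -23 12 0.5 0 0 16"

```text
time_s: 22.38
eef_pos: [561.6, 242.9, 254.0]
ee_rot: [-1.841, 2.534, -0.004]
wrist_force: [6.0, 2.8, 1.4]
finger_gap: 0.292
gripper_force: 58.7
```

Call:
drive_tool --pt "0 -7 2 0.1 0 0 2" --pt "0 -13 4 0.3 0 0 4" --pt "0 -20 5 0.4 0 0 4" --pt "0 -26 6 0.5 0 0 4"

```text
time_s: 22.72
eef_pos: [535.2, 249.3, 254.6]
ee_rot: [-1.925, 2.471, -0.003]
wrist_force: [4.5, 2.0, 0.9]
finger_gap: 0.29
gripper_force: 58.7
```

```bash
python3 arc.py 531.8 247.5 446 4 8
```

```text
[0, -7, 0, 0.1, 0, 0, 4], [0, -14, 0, 0.3, 0, 0, 8], [0, -20, -1, 0.4, 0, 0, 12], [0, -27, -2, 0.5, 0, 0, 16], [0, -33, -4, 0.7, 0, 0, 20], [0, -39, -6, 0.8, 0, 0, 24], [0, -46, -8, 0.9, 0, 0, 28], [0, -51, -11, 1.1, 0, 0, 32], 
t 22.72 pos [535.2 249.3 254.6] yaw_y 165.8 z [ 0.009  0.004 -1.   ] q [ 0.32  0.28  1.44  0.    1.41 -2.58] F [4.5 2.  0.9] M [ 0.36 -1.05 -0.01] gap 0.29 gf 58.7
angle 83.89998429760993 r 97.32922756148328
```

Call:
drive_tool --pt "75 1 0 0 0 0 0" --pt "75 1 0 0 0 0 0" --pt "75 1 0 0 0 0 0" --pt "75 1 0 0 0 0 -7" --pt "75 1 0 0 0 0 -14" --pt "75 1 0 0 0 0 -21" --pt "75 1 0 0 0 0 -28" --pt "75 1 0 0 0 0 -35" --pt "75 1 0 0 0 0 -42" --pt "75 1 0 0 0 0 -49" --pt "75 1 0 0 0 0 -56" --pt "75 1 0 0 0 0 -63"

```text
time_s: 23.72
eef_pos: [532.8, 247.1, 252.8]
ee_rot: [0.34, -3.122, 0.001]
wrist_force: [0.8, 0.0, -0.1]
finger_gap: 0.748
gripper_force: 0.0
```

Call:
drive_tool --pt "75 0 0 0 0 0 -7" --pt "75 0 0 0 0 0 -14" --pt "75 0 0 0 0 0 -21" --pt "75 0 0 0 0 0 -28" --pt "75 0 0 0 0 0 -35" --pt "75 0 0 0 0 0 -42" --pt "75 0 0 0 0 0 -49" --pt "75 0 0 0 0 0 -56" --pt "75 0 0 0 0 0 -63" --pt "75 0 0 0 0 0 -70" --pt "75 0 0 0 0 0 -77" --pt "75 0 0 0 0 0 -84"

```text
time_s: 24.72
eef_pos: [532.8, 247.1, 252.8]
ee_rot: [-1.836, -2.548, 0.002]
wrist_force: [-0.2, 0.0, -0.0]
finger_gap: 0.748
gripper_force: 0.0
```

Call:
drive_tool --pt "75 0 0 0 0 0 0" --pt "0 0 0 0 0 0 0" --pt "0 0 0 0 0 0 0" --pt "0 0 0 0 0 0 0" --pt "0 0 0 0 0 0 0" --pt "0 0 0 0 0 0 0" --pt "0 0 0 0 0 0 0" --pt "0 0 0 0 0 0 0"

```text
time_s: 25.38
eef_pos: [534.0, 248.0, 254.2]
ee_rot: [1.827, 2.553, 0.004]
wrist_force: [3.5, 1.4, 4.1]
finger_gap: 0.288
gripper_force: 58.6
```

```bash
python3 arc.py 532.8 247.5 445 4 8
```

```text
[0, -6, 0, 0.1, 0, 0, 4], [0, -13, 0, 0.3, 0, 0, 8], [0, -19, -1, 0.4, 0, 0, 12], [0, -26, -2, 0.5, 0, 0, 16], [0, -32, -3, 0.7, 0, 0, 20], [0, -39, -5, 0.8, 0, 0, 24], [0, -45, -8, 0.9, 0, 0, 28], [0, -51, -10, 1.1, 0, 0, 32], 
t 25.38 pos [534.  248.  254.2] yaw_y 18.8 z [ 0.003  0.001 -1.   ] q [ 0.32  0.28  1.44  0.    1.42 -0.01] F [3.5 1.4 4.1] M [ 0.22 -0.61 -0.03] gap 0.288 gf 58.6
angle 84.56523882066325 r 95.8833013293221
```

Call:
drive_tool --pt "0 -6 0 0.1 0 0 4" --pt "0 -13 0 0.3 0 0 8" --pt "0 -19 -1 0.4 0 0 12" --pt "0 -26 -2 0.5 0 0 16"

```text
time_s: 25.72
eef_pos: [507.9, 246.6, 254.7]
ee_rot: [1.449, 2.785, 0.006]
wrist_force: [3.8, 2.6, 3.8]
finger_gap: 0.292
gripper_force: 58.5
```

```bash
python3 arc.py 506.8 245.5 461 4 4; python3 arc.py 481.8 237.5 477 4 4 |head -1;  python3 arc.py 459.8 222.5 493 4 4|head -1
```

```text
[0, -6, -1, 0.1, 0, 0, 4], [0, -13, -3, 0.3, 0, 0, 8], [0, -19, -6, 0.4, 0, 0, 12], [0, -25, -8, 0.5, 0, 0, 16], 
t 25.72 pos [507.9 246.6 254.7] yaw_y 35.0 z [ 0.004  0.003 -1.   ] q [ 0.33  0.25  1.49  0.    1.4  -0.28] F [3.8 2.6 3.8] M [ 0.34 -0.6  -0.01] gap 0.292 gf 58.5
angle 100.23053508462145 r 95.58896700686495
[0, -6, -4, 0.1, 0, 0, 4], [0, -11, -7, 0.3, 0, 0, 8], [0, -17, -11, 0.4, 0, 0, 12], [0, -22, -16, 0.5, 0, 0, 16], 
[0, -4, -5, 0.1, 0, 0, 4], [0, -9, -10, 0.3, 0, 0, 8], [0, -13, -16, 0.4, 0, 0, 12], [0, -16, -21, 0.5, 0, 0, 16],
```

Call:
drive_tool --pt "0 -6 -1 0.1 0 0 4" --pt "0 -13 -3 0.3 0 0 8" --pt "0 -19 -6 0.4 0 0 12" --pt "0 -25 -8 0.5 0 0 16"

```text
time_s: 26.05
eef_pos: [482.5, 237.9, 255.1]
ee_rot: [1.047, 2.96, 0.003]
wrist_force: [3.7, 0.1, 2.6]
finger_gap: 0.289
gripper_force: 58.6
```

Call:
drive_tool --pt "0 -6 -4 0.1 0 0 4" --pt "0 -11 -7 0.3 0 0 8" --pt "0 -17 -11 0.4 0 0 12" --pt "0 -22 -16 0.5 0 0 16"

```text
time_s: 26.38
eef_pos: [460.4, 222.2, 255.6]
ee_rot: [0.625, 3.077, 0.004]
wrist_force: [2.5, 2.4, 3.4]
finger_gap: 0.29
gripper_force: 58.6
```

Call:
drive_tool --pt "0 -4 -5 0.1 0 0 4" --pt "0 -9 -10 0.3 0 0 8" --pt "0 -13 -15 0.4 0 0 12" --pt "0 -16 -20 0.5 0 0 16"

```text
time_s: 26.72
eef_pos: [444.2, 202.2, 256.1]
ee_rot: [0.191, 3.134, 0.004]
wrist_force: [3.6, 2.9, 2.9]
finger_gap: 0.294
gripper_force: 58.6
```

```bash
python3 arc.py 443.8 201.5 509 4 4; python3 arc.py 432.8 178.5 525 4 4 |head -1;  python3 arc.py 429.8 152.5 541 4 4|head -1
```

```text
[0, -4, -6, 0.1, 0, 0, 4], [0, -6, -12, 0.3, 0, 0, 8], [0, -9, -18, 0.4, 0, 0, 12], [0, -11, -24, 0.5, 0, 0, 16], 
t 26.72 pos [444.2 202.2 256.1] yaw_y 83.0 z [ 0.002  0.002 -1.   ] q [ 0.28  0.13  1.64  0.    1.37 -1.17] F [3.6 2.9 2.9] M [ 0.47 -0.54  0.01] gap 0.294 gf 58.6
angle 148.37360599004006 r 94.74013761924013
[0, -1, -8, 0.1, 0, 0, 4], [0, -2, -14, 0.3, 0, 0, 8], [0, -3, -21, 0.4, 0, 0, 12], [0, -3, -28, 0.5, 0, 0, 16], 
[0, 0, -8, 0.1, 0, 0, 4], [0, 1, -15, 0.3, 0, 0, 8], [0, 3, -21, 0.4, 0, 0, 12], [0, 4, -28, 0.5, 0, 0, 16],
```

Call:
drive_tool --pt "0 -4 -6 0.1 0 0 4" --pt "0 -6 -12 0.3 0 0 8" --pt "0 -9 -18 0.4 0 0 12" --pt "0 -11 -24 0.5 0 0 16"

```text
time_s: 27.05
eef_pos: [433.8, 178.2, 256.5]
ee_rot: [-0.247, 3.128, 0.003]
wrist_force: [4.0, 2.8, 2.5]
finger_gap: 0.287
gripper_force: 58.6
```

Call:
drive_tool --pt "0 -1 -7 0.1 0 0 4" --pt "0 -2 -13 0.3 0 0 8" --pt "0 -3 -20 0.4 0 0 12" --pt "0 -3 -27 0.5 0 0 16"

```text
time_s: 27.38
eef_pos: [431.1, 161.1, 257.7]
ee_rot: [-0.676, 3.058, 0.038]
wrist_force: [2.9, 32.6, 2.7]
finger_gap: 0.286
gripper_force: 59.0
```

The stop is reached: 32.6 N tangential and the handle lags at y = 161. A firm short push will confirm it.

Call:
drive_tool --pt "0 0 -4 0 0 0 0" --pt "0 0 -4 0 0 0 0" --pt "0 0 -4 0 0 0 0"

```text
time_s: 27.63
eef_pos: [430.8, 158.1, 257.7]
ee_rot: [-0.671, 3.06, 0.04]
wrist_force: [3.6, 28.3, 2.1]
finger_gap: 0.29
gripper_force: 59.0
```

```bash
python3 arc.py 429.8 150.5 541 4 1
```

```text
[0, 0, -6, 0.1, 0, 0, 4], 
t 27.63 pos [430.8 158.1 257.7] yaw_y 114.8 z [ 0.003  0.027 -1.   ] q [ 0.18  0.08  1.69  0.03  1.36 -1.83] F [ 3.6 28.3  2.1] M [ 5.02 -0.33  0.01] gap 0.29 gf 59.0
angle 176.61095792294776 r 94.24627826737976
```

Call:
drive_tool --pt "0 0 -4 0 0 0 0" --pt "0 0 -8 0 0 0 0" --pt "0 0 -8 0 0 0 0" --pt "0 0 -8 0 0 0 0"

```text
time_s: 27.97
eef_pos: [430.6, 152.6, 257.7]
ee_rot: [-0.671, 3.059, 0.048]
wrist_force: [2.7, 34.2, 2.8]
finger_gap: 0.293
gripper_force: 59.3
```

```bash
python3 arc.py 429.8 150.5 541 4 1
```

```text
[0, 0, -6, 0.1, 0, 0, 4], 
t 27.97 pos [430.6 152.6 257.7] yaw_y 114.8 z [ 0.003  0.032 -0.999] q [ 0.16  0.07  1.7   0.03  1.36 -1.85] F [ 2.7 34.2  2.8] M [ 6.05 -0.19  0.  ] gap 0.293 gf 59.3
angle 179.92297531937805 r 94.27169748721785
```

Resistance grows elastically at 34 N (3.2 N m, well above the 0.4 N m drag), so this is the stop, after about 1.3 turns. I'll relax, open, rise, and look.

Call:
drive_tool --pt "0 0 8 0 0 0 0" --pt "0 0 15 0 0 0 0" --pt "0 0 15 0 0 0 0"

```text
time_s: 28.22
eef_pos: [430.7, 158.7, 257.3]
ee_rot: [-0.676, 3.063, 0.014]
wrist_force: [3.3, 12.1, 3.6]
finger_gap: 0.292
gripper_force: 60.0
```

```bash
python3 arc.py 429.8 150.5 541 4 1
```

```text
[0, 0, -6, 0.1, 0, 0, 4], 
t 28.22 pos [430.7 158.7 257.3] yaw_y 114.9 z [ 0.003  0.01  -1.   ] q [ 0.19  0.08  1.69  0.01  1.37 -1.81] F [ 3.3 12.1  3.6] M [ 2.13 -0.4  -0.02] gap 0.292 gf 60.0
angle 176.25325763602348 r 94.38294923991417
```

Call:
drive_tool --pt "0 0 4 0 0 0 0" --pt "80 0 4 0 0 0 0" --pt "80 0 4 0 0 0 0" --pt "80 0 4 0 0 0 0" --pt "80 0 4 0 0 0 0" --pt "80 0 4 25 0 0 0" --pt "80 0 4 55 0 0 0" --pt "80 0 4 75 0 0 -6" --pt "80 25 0 75 0 0 -12" --pt "80 55 -3 75 0 0 -18" --pt "80 80 -5 75 0 0 -24" --pt "80 90 -5 75 0 0 -30"

```text
time_s: 29.22
eef_pos: [522.5, 147.4, 330.6]
ee_rot: [0.153, 3.138, -0.001]
wrist_force: [0.4, -0.3, 0.8]
finger_gap: 0.798
gripper_force: 0.0
```

Run:
```python
from h import *
np.set_printoptions(precision=1,suppress=True)
o=st()
s,t=cam('scene'),cam('top')
for a in(170,175,180):
    c_,s_=np.cos(np.radians(a)),np.sin(np.radians(a)); g=[524.9+95*c_,152.5+95*s_]
    print(a,'top',proj(s,g+[304]),'grip',proj(s,g+[273]),proj(t,g+[304]))
p=np.array(s['pixels']).astype(int); m=(p[:,:,0]>140)&(p[:,:,2]<60)&(p[:,:,1]<130)&(p[:,:,1]>40); m[:,375:400]&=True;m[:,:370]=0;m[:,405:]=0;m[:145]=0;m[195:]=0
v,u=np.nonzero(m); print(len(u),[(r,round(u[v==r].mean(),1),(v==r).sum()) for r in range(v.min(),v.max()+1,3) if (v==r).any()])
print([np.round(d_['position'],1) for d_ in robot.spot_point('scene','crank_grip')][:4],[np.round(d_['position'],1) for d_ in robot.spot_point('top','crank_grip')][:4])
A=cv2.resize(np.array(s['pixels'])[150:222,330:426,::-1],(800,600),interpolation=cv2.INTER_CUBIC)
cv2.imwrite('pics/g6.png',A)
```

```text
t 29.22 pos [522.5 147.4 330.6] yaw_y 84.4 z [ 0. -0. -1.] q [ 0.1  0.2  1.4 -0.   1.6 -1.3] F [ 0.4 -0.3  0.8] M [ 0.  0. -0.] gap 0.798 gf 0.0
170 top [395.5 161.9] grip [394.2 171.7] [261.4 225.9]
175 top [392.9 160.9] grip [391.7 170.6] [264.6 226.3]
180 top [390.2 159.9] grip [389.  169.6] [267.9 226.4]
188 [(145, np.float64(376.0), np.int64(1)), (154, np.float64(382.0), np.int64(1)), (160, np.float64(372.0), np.int64(1)), (163, np.float64(397.0), np.int64(1)), (166, np.float64(394.0), np.int64(7)), (169, np.float64(392.0), np.int64(9)), (172, np.float64(392.0), np.int64(9)), (175, np.float64(391.0), np.int64(9)), (178, np.float64(389.2), np.int64(10)), (181, np.float64(390.3), np.int64(10)), (190, np.float64(402.0), np.int64(1)), (193, np.float64(397.0), np.int64(1))]
[array([273.7, 160.4]), array([391.2, 173.5]), array([288.5, 163.7])] [array([456.5, 261.2]), array([429.8, 274.5]), array([268.1, 229.8])]
```

View pics/g6.png

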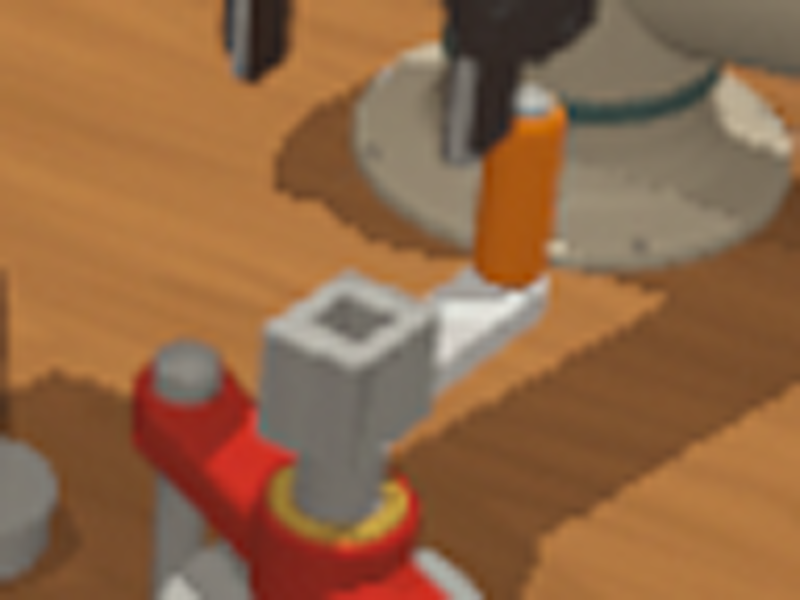

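The picture shows the spindle standing higher with the crank seated on it and the handle at about 175° (crop 520,190). It leans slightly outward through the socket's play. Next: grip the hub and lift.

Call:
drive_tool --pt "80 0 4 0 0 0 0" --pt "80 0 4 -25 0 0 0" --pt "80 0 4 -50 0 0 0" --pt "80 0 4 -75 0 0 0" --pt "80 0 4 -88 0 0 0" --pt "80 0 4 -95 0 0 0" --pt "80 0 4 -95 0 0 0"

```text
time_s: 30.0
eef_pos: [518.0, 152.7, 235.3]
ee_rot: [-0.14, -3.135, 0.001]
wrist_force: [-0.3, 0.7, -0.1]
finger_gap: 0.803
gripper_force: 0.0
```

Call:
drive_tool --pt "0 0 0 0 0 0 0" --pt "0 0 0 0 0 0 0" --pt "0 0 0 0 0 0 0" --pt "0 0 0 0 0 0 0" --pt "0 0 0 0 0 0 0" --pt "0 0 0 0 0 0 0" --pt "0 0 0 0 0 0 0"

```text
time_s: 30.58
eef_pos: [520.6, 152.8, 238.3]
ee_rot: [0.142, 3.135, 0.002]
wrist_force: [-1.0, -0.6, 5.9]
finger_gap: 0.414
gripper_force: 60.6
```

```bash
python3 -c "
from h import *
st()"
```

```text
t 30.58 pos [520.6 152.8 238.3] yaw_y 84.8 z [ 0.003  0.001 -1.   ] q [ 0.16  0.22  1.56  0.    1.35 -1.32] F [-1.  -0.6  5.9] M [ 0.25  0.24 -0.02] gap 0.414 gf 60.6
```

Call:
drive_tool --pt "0 0 0 4 0 0 0" --pt "0 0 0 8 0 0 0" --pt "0 0 0 12 0 0 0" --pt "0 0 0 16 0 0 0"

```text
time_s: 30.92
eef_pos: [519.8, 153.0, 239.4]
ee_rot: [-0.144, -3.128, 0.0]
wrist_force: [19.7, 6.2, -76.5]
finger_gap: 0.402
gripper_force: 67.9
```

Call:
drive_tool --pt "0 0 0 6 0 0 0" --pt "0 0 0 14 0 0 0" --pt "0 0 0 24 0 0 0" --pt "0 0 0 34 0 0 0" --pt "0 0 0 38 0 0 0" --pt "0 0 0 38 0 0 0" --pt "0 0 0 38 0 0 0"

```text
time_s: 31.5
eef_pos: [520.2, 152.3, 290.0]
ee_rot: [-0.142, -3.137, 0.001]
wrist_force: [-0.5, 0.4, 0.2]
finger_gap: 0.008
gripper_force: 0.0
```

Run:
```python
from h import *
np.set_printoptions(precision=1,suppress=True)
o=st()
s,t=cam('scene'),cam('top')
P=np.array(o['eef_pos']); a=np.radians(174.8); d=np.array([np.cos(a),np.sin(a),0])
und=P[2]-10-(-2)
print('pred hub,gripbase,top',[proj(s,P-5*d+[0,0,20-P[2]+und]),proj(s,P+90*d+[0,0,14-P[2]+und]),proj(s,P+90*d+[0,0,76-P[2]+und])])
A=cv2.resize(np.array(s['pixels'])[130:214,320:432,::-1],(800,600),interpolation=cv2.INTER_CUBIC)
cv2.imwrite('pics/g7.png',A)
for n in('scene','top'): print([np.round(d_['position'],1) for d_ in robot.spot_point(n,'press')][:3],[np.round(d_['position'],1) for d_ in robot.spot_point(n,'shaft_top')][:3])
```

```text
t 31.5 pos [520.2 152.3 290. ] yaw_y 84.8 z [-0. -0. -1.] q [ 0.2  0.2  1.5 -0.   1.5 -1.3] F [-0.5  0.4  0.2] M [-0. -0. -0.] gap 0.008 gf 0.0
pred hub,gripbase,top [array([372.5, 176.6]), array([392.5, 163.4]), array([395., 143.])]
[array([361.8, 256.1]), array([369.7, 191.7])] [array([369.5, 193.1])]
[array([281. , 201.2]), array([182.7, 198.2])] [array([270.9, 195.6]), array([255.1, 228.4])]
```

View pics/g7.png

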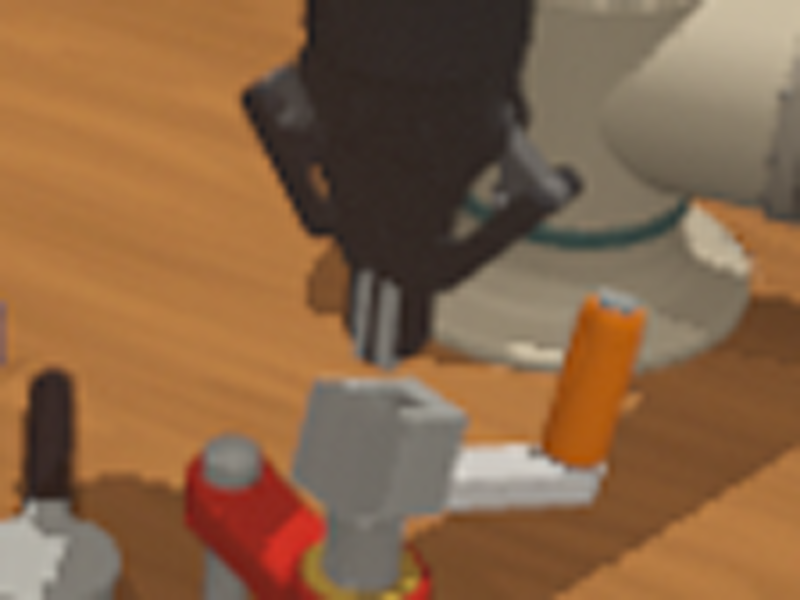

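The hub jammed on the square: 76 N pulled the pads off, and the crank now sits tilted with the handle drooping (handle top at crop 620,300, hub corners 318,380 / 398,405 / 467,412). I'll fit the crank's pose to these picture points.

Run:
```python
from h import *
from scipy.optimize import least_squares
np.set_printoptions(precision=1,suppress=True)
s=cam('scene','g8'); t=cam('top','g8t')
pts=[((95,0,76),(622,298)),((95,0,14),(575,460)),((-23,18,40),(318,381)),((-23,-18,40),(398,407)),((23,-18,40),(467,412)),((-23,18,0),(295,480)),((-23,-18,0),(385,512)),((23,-18,2),(440,510)),((108,-6,0),(592,503))]
X=np.array([p[0] for p in pts],float); U=np.array([[320+p[1][0]/800*112-.5,130+p[1][1]/600*84-.5] for p in pts])
def mod(q):
    R=Ro.from_euler('ZYX',[q[3],q[4],q[5]],degrees=True).as_matrix()
    return X@R.T+q[:3]
def f(q): 
    Y=mod(q); return np.r_[np.array([proj(s,y) for y in Y]).ravel()-U.ravel(), (q[5])/5, (q[0]-524.9)/2,(q[1]-152.5)/2]
r=least_squares(f,[525,152.5,230,174.8,5,0],loss='soft_l1')
print('origin',r.x[:3],'yaw,tilt(+=handle down),roll',r.x[3:],'res px',np.abs(r.fun[:-3]).reshape(-1,2).max(1))
```

```text
origin [524.4 154.4 232.1] yaw,tilt(+=handle down),roll [153.   19.1  -8.7] res px [1.6 0.8 0.8 2.4 1.5 0.7 4.5 1.4 0.7]
```

Call:
drive_tool --pt "80 0 -20 30 0 0 0" --pt "80 0 -55 40 0 0 0" --pt "80 0 -95 40 0 0 0" --pt "80 0 -135 40 0 0 0" --pt "80 0 -170 40 0 0 0" --pt "80 0 -200 40 0 0 0" --pt "80 0 -200 40 0 0 0"

```text
time_s: 32.48
eef_pos: [519.8, -52.9, 330.7]
ee_rot: [0.151, 3.137, -0.006]
wrist_force: [0.3, 0.8, -0.2]
finger_gap: 0.801
gripper_force: 0.0
```

```bash
cat > tilt.py <<'E'
from h import *
from scipy.optimize import least_squares
np.set_printoptions(precision=1,suppress=True)
s,t=cam('scene'),cam('top')
res={}
for n,c in(('scene',s),('top',t)):
    p=np.array(c['pixels']); hsv=cv2.cvtColor(p,cv2.COLOR_RGB2HSV)
    m=((hsv[:,:,0]>7)&(hsv[:,:,0]<17)&(hsv[:,:,1]>215)&(hsv[:,:,2]>110)).astype(np.uint8)
    q=proj(c,[430,160,268]); k,l,st_,ce=cv2.connectedComponentsWithStats(m)
    best=[(np.hypot(*(ce[i]-q)),i) for i in range(1,k) if st_[i,4]>=12]
    best.sort(); print(n,q,[(round(b,1),st_[i],ce[i]) for b,i in best[:3]])
    if best:
        v,u=np.nonzero(l==best[0][1]); P=np.c_[u,v].astype(float); mu=P.mean(0); w,V=np.linalg.eigh(np.cov((P-mu).T)); pr=(P-mu)@V[:,1]
        res[n]=mu; print('axis',V[:,1]*np.sign(-V[1,1]),'len',np.ptp(pr),'wid',np.ptp((P-mu)@V[:,0]))
    for k in('crank_hub','crank_grip','crank'):
        print(n,k,[(np.round(d['position'],1),round(d['confidence'],2)) for d in robot.spot_point(n,k) if np.hypot(*(np.array(d['position'])-proj(c,[490,152,240])))<40])
# predicted handle axis for tilt th, yaw a: sleeve centre
for a in(165,175):
  for th in(0,5,10,15):
    R=Ro.from_euler('ZY',[a,th],degrees=True).as_matrix(); o=np.array([524.9,152.5,230])
    A,B=o+R@[95,0,14],o+R@[95,0,76]; pa,pb=proj(s,A),proj(s,B); ta,tb=proj(t,A),proj(t,B)
    print(a,th,'scene mid',(pa+pb)/2,'dir',(pb-pa)/np.linalg.norm(pb-pa),'len',np.linalg.norm(pb-pa),'top mid',(ta+tb)/2,'dv',tb-ta)
E
python3 tilt.py
```

```text
scene [391.3 172. ] [(np.float64(16.1), array([396, 173,  13,  22, 177], dtype=int32), array([402.2, 183.9])), (np.float64(168.4), array([229,  83,  25,  27, 513], dtype=int32), array([241.,  96.])), (np.float64(191.6), array([225,  47,  23,  19, 156], dtype=int32), array([236.7,  58.7]))]
axis [ 0.3 -1. ] len 21.721926261876252 wid 8.565028104233056
scene crank_hub []
scene crank_grip [(array([403.9, 185.4]), 0.68)]
scene crank [(array([372.9, 200.5]), 0.68), (array([371.1, 191.6]), 0.22)]
top [267.3 227.1] [(np.float64(12.2), array([253, 222,   5,   9,  16], dtype=int32), array([255.2, 225.5])), (np.float64(165.3), array([176,  72,  21,  21, 267], dtype=int32), array([186.9,  82.6])), (np.float64(178.9), array([149,  60,  23,  48, 642], dtype=int32), array([161. ,  83.2]))]
axis [-0.5 -0.9] len 8.912016775100327 wid 2.228004193775081
top crank_hub [(array([269.8, 193. ]), 0.6)]
top crank_grip [(array([254.7, 225.7]), 0.61)]
top crank [(array([272.1, 190.3]), 0.67)]
165 0 scene mid [396.8 172.1] dir [ 0.1 -1. ] len 19.40769643439107 top mid [260.2 225.9] dv [-4.3 -1.2]
165 5 scene mid [397.3 174.3] dir [ 0.2 -1. ] len 20.043271458991633 top mid [260.4 227.4] dv [-4.8  0.9]
165 10 scene mid [397.6 176.6] dir [ 0.3 -1. ] len 20.6000532846449 top mid [260.7 228.6] dv [-5.2  3. ]
165 15 scene mid [397.7 179. ] dir [ 0.3 -1. ] len 21.07050573447938 top mid [261.1 229.5] dv [-5.5  4.9]
175 0 scene mid [391.8 169.8] dir [ 0.1 -1. ] len 19.28467941380104 top mid [266.5 226.8] dv [-3.9 -1.1]
175 5 scene mid [392.2 171.8] dir [ 0.2 -1. ] len 19.97359852102027 top mid [266.9 228.4] dv [-4.  1.]
175 10 scene mid [392.4 174.1] dir [ 0.2 -1. ] len 20.55729631329401 top mid [267.3 229.6] dv [-4.1  3.1]
175 15 scene mid [392.4 176.5] dir [ 0.3 -1. ] len 21.032275492074337 top mid [267.8 230.5] dv [-4.1  5.2]
```

```bash
cat > fit.py <<'E'
from h import *
from scipy.optimize import least_squares
np.set_printoptions(precision=1,suppress=True)
s,t=cam('scene'),cam('top')
pts=[((95,0,76),(622,298)),((95,0,14),(575,460)),((-23,18,40),(318,381)),((-23,-18,40),(398,407)),((23,-18,40),(467,412)),((-23,18,0),(295,480)),((23,-18,2),(440,510)),((108,-6,0),(592,503))]
L=[(s,p[0],[320+p[1][0]/800*112-.5,130+p[1][1]/600*84-.5]) for p in pts]+[(s,(95,0,45),(402.3,183.9)),(t,(95,0,55),(255.1,225.6)),(t,(0,0,20),(270.2,193))]
def Rq(q): return Ro.from_euler('ZYX',q[3:],degrees=True).as_matrix()
def f(q): return np.r_[np.concatenate([proj(c,q[:3]+Rq(q)@np.array(X,float))-u for c,X,u in L]),(q[5])/8]
r=least_squares(f,[525,152.5,230,160,10,0],loss='soft_l1'); q=r.x
print('origin',q[:3],'yaw,tilt,roll',q[3:],'res',np.linalg.norm(r.fun[:-1].reshape(-1,2),axis=1))
print('centre of socket at height 24 (spindle tip?)',q[:3]+Rq(q)@[0,0,20])
o=st(); R0=Ro.from_rotvec(o['ee_rot']).as_matrix()
Rc=Rq(q); 
for nm,Rcr in(('matched',Rc),('noroll',Rq([0,0,0,q[3],q[4],0])),('level162',Rq([0,0,0,162,0,0]))):
    for sg in(1,-1):
        Rt=np.c_[-sg*Rcr[:,0]*-1*1, sg*-1*Rcr[:,1], -Rcr[:,2]]; 
        if np.linalg.det(Rt)<0: Rt[:,0]*=-1
        print(nm,sg,'turn deg',np.degrees(Ro.from_matrix(Rt@R0.T).as_rotvec()),'TCP',q[:3]+Rc@[5,0,8],'approach dir',Rcr[:,2])
E
python3 fit.py
```

```text
origin [529.6 155.7 235.1] yaw,tilt,roll [152.3  18.8  -9.6] res [2.  0.9 0.7 3.2 1.  0.7 1.  0.5 0.4 2.2 0.6]
centre of socket at height 24 (spindle tip?) [522.5 155.7 253.8]
t 32.98 pos [519.9 -46.6 330.5] yaw_y 84.9 z [ 0.  0. -1.] q [-0.2  0.1  1.4  0.   1.6 -1.7] F [ 0.2 -0.7  0. ] M [ 0. -0. -0.] gap 0.802 gf 0.0
matched 1 turn deg [  3.8 -20.8 -20.8] TCP [522.6 157.9 241. ] approach dir [-0.4 -0.   0.9]
matched -1 turn deg [-29.1  -5.4 156.6] TCP [522.6 157.9 241. ] approach dir [-0.4 -0.   0.9]
noroll 1 turn deg [ -5.4 -18.1 -22.4] TCP [522.6 157.9 241. ] approach dir [-0.3  0.1  0.9]
noroll -1 turn deg [-25.2   7.4 155.5] TCP [522.6 157.9 241. ] approach dir [-0.3  0.1  0.9]
level162 1 turn deg [ -0.    0.  -12.9] TCP [522.6 157.9 241. ] approach dir [0. 0. 1.]
level162 -1 turn deg [ -0.   -0.  167.1] TCP [522.6 157.9 241. ] approach dir [0. 0. 1.]
```

Call:
drive_tool --pt "80 -3 25 0 0 -3 -3" --pt "80 -7 55 0 0 -7 -7" --pt "80 -11 85 0 0 -11 -11" --pt "80 -15 115 -5 0 -15 -15" --pt "80 -19 145 -10 0 -18 -19" --pt "80 -22 175 -15 0 -20 -22" --pt "80 -24 197 -19 0 -20 -22" --pt "80 -24 203 -19 0 -20 -22" --pt "80 -24 203 -19 0 -20 -22" --pt "80 -24 203 -19 0 -20 -22"

```text
time_s: 33.82
eef_pos: [496.1, 155.5, 311.7]
ee_rot: [0.66, 2.715, 0.022]
wrist_force: [-0.1, -0.1, 0.2]
finger_gap: 0.799
gripper_force: 0.0
```

```bash
python3 -c "
from h import *
st()"
```

```text
t 33.82 pos [496.1 155.5 311.7] yaw_y 63.6 z [ 0.334 -0.066 -0.94 ] q [ 0.28 -0.    1.7  -0.17  1.14 -0.77] F [-0.1 -0.1  0.2] M [ 0.03  0.17 -0.  ] gap 0.799 gf 0.0
```

Call:
drive_tool --pt "80 7 0 -20 0 0 0" --pt "80 14 0 -40 0 0 0" --pt "80 20 0 -56 0 0 0" --pt "80 25 0 -70 0 0 0" --pt "80 25 0 -70 0 0 0"

```text
time_s: 34.23
eef_pos: [520.4, 153.2, 238.3]
ee_rot: [0.667, 2.719, 0.017]
wrist_force: [0.1, 0.6, -0.7]
finger_gap: 0.8
gripper_force: 0.0
```

Call:
drive_tool --pt "0 0 0 0 0 0 0" --pt "0 0 0 0 0 0 0" --pt "0 0 0 0 0 0 0" --pt "0 0 0 0 0 0 0" --pt "0 0 0 0 0 0 0" --pt "0 0 0 0 0 0 0"

```text
time_s: 34.73
eef_pos: [521.5, 154.9, 242.9]
ee_rot: [0.661, 2.713, 0.022]
wrist_force: [-0.4, -4.2, 5.1]
finger_gap: 0.406
gripper_force: 60.8
```

```bash
python3 tilt.py | head -9; python3 -c "
from h import *
st()"
```

```text
scene [391.3 172. ] [(np.float64(16.7), array([396, 174,  14,  21, 172], dtype=int32), array([402.5, 184.3])), (np.float64(168.3), array([229,  83,  25,  27, 506], dtype=int32), array([241.2,  96. ])), (np.float64(192.2), array([225,  47,  23,  19, 158], dtype=int32), array([236. ,  58.8]))]
axis [ 0.3 -0.9] len 21.22867464222209 wid 8.697902735364181
scene crank_hub [(array([372.5, 190.7]), 0.68)]
scene crank_grip [(array([404.3, 181.5]), 0.7)]
scene crank [(array([375.7, 202. ]), 0.85), (array([373.1, 191.8]), 0.31), (array([370. , 209.4]), 0.25)]
top [267.3 227.1] [(np.float64(165.1), array([176,  72,  21,  21, 264], dtype=int32), array([187.1,  82.7])), (np.float64(178.7), array([149,  61,  23,  47, 656], dtype=int32), array([161.1,  83.3])), (np.float64(202.4), array([  72,   94,   47,   57, 1457], dtype=int32), array([ 94.4, 121.7]))]
axis [-0.7 -0.7] len 21.262257454402526 wid 19.795547310293923
top crank_hub [(array([267.6, 192.4]), 0.45)]
top crank_grip []
t 35.13 pos [521.5 154.9 242.9] yaw_y 63.5 z [ 0.336 -0.067 -0.939] q [ 0.26  0.07  1.79 -0.19  0.97 -0.75] F [-0.2 -4.6  5.7] M [-0.78  0.11 -0.24] gap 0.408 gf 61.1
```

Call:
drive_tool --pt "0 0 0 0 1 4 0" --pt "0 0 0 0 1 7 0" --pt "0 0 0 0 2 10 0" --pt "0 0 0 0 2 10 0"

```text
time_s: 35.47
eef_pos: [522.6, 155.3, 241.2]
ee_rot: [0.707, 2.888, 0.013]
wrist_force: [1.6, -0.1, -4.4]
finger_gap: 0.408
gripper_force: 60.2
```

```bash
python3 -c "
from h import *
st()"
```

```text
t 35.47 pos [522.6 155.3 241.2] yaw_y 62.7 z [ 0.164 -0.031 -0.986] q [ 0.2   0.15  1.66 -0.07  1.18 -0.86] F [ 1.6 -0.1 -4.4] M [-0.03  0.09  0.02] gap 0.408 gf 60.2
```

Call:
drive_tool --pt "0 0 0 1 1 4 0" --pt "0 0 0 2 1 7 0" --pt "0 0 0 3 2 10 0" --pt "0 0 0 4 2 10 0"

```text
time_s: 35.8
eef_pos: [522.8, 155.4, 243.8]
ee_rot: [-0.745, -3.042, -0.002]
wrist_force: [3.0, -1.7, -6.9]
finger_gap: 0.409
gripper_force: 61.0
```

Call:
drive_tool --pt "0 0 0 3 0 0 0" --pt "0 0 0 6 0 0 0" --pt "0 0 0 8 0 0 0"

```text
time_s: 36.05
eef_pos: [522.3, 154.8, 252.2]
ee_rot: [-0.744, -3.048, 0.001]
wrist_force: [5.9, -3.4, -8.9]
finger_gap: 0.41
gripper_force: 60.8
```

```bash
python3 tilt.py | head -5; python3 -c "
from h import *
st()"
```

```text
scene [391.3 172. ] [(np.float64(11.3), array([398, 163,  10,  21, 162], dtype=int32), array([402.5, 173. ])), (np.float64(168.4), array([228,  83,  26,  27, 514], dtype=int32), array([241.,  96.])), (np.float64(190.9), array([226,  47,  22,  19, 121], dtype=int32), array([236.9,  59.6]))]
axis [ 0.1 -1. ] len 20.37643631327121 wid 8.520170617945528
scene crank_hub [(array([371.2, 187.2]), 0.96)]
scene crank_grip [(array([403.3, 175.1]), 0.67)]
scene crank [(array([372. , 197.6]), 0.59)]
t 36.45 pos [522.3 154.8 252.6] yaw_y 62.6 z [-0.003  0.001 -1.   ] q [ 0.16  0.22  1.53  0.    1.4  -0.93] F [ 6.5 -4.1 -6.2] M [-0.62 -1.27  0.03] gap 0.408 gf 61.0
```

Level and rising freely with only about 8 N lateral load. I'll ease sideways and lift off.

Call:
drive_tool --pt "0 2 -1 2 0 0 0" --pt "0 2 -1 5 0 0 0" --pt "0 2 -1 9 0 0 0"

```text
time_s: 36.7
eef_pos: [521.6, 154.9, 261.8]
ee_rot: [-0.742, -3.041, -0.001]
wrist_force: [-0.3, 0.4, -3.1]
finger_gap: 0.415
gripper_force: 61.5
```

Call:
drive_tool --pt "0 0 0 5 0 0 0" --pt "0 0 0 12 0 0 0" --pt "0 0 0 20 0 0 0" --pt "0 0 0 28 0 0 0" --pt "0 0 0 28 0 0 0"

```text
time_s: 37.12
eef_pos: [523.8, 154.9, 293.0]
ee_rot: [-0.743, -3.047, -0.004]
wrist_force: [-0.2, -0.0, -2.6]
finger_gap: 0.416
gripper_force: 61.6
```

```bash
cat > held.py <<'E'
from h import *
from scipy.optimize import least_squares
np.set_printoptions(precision=1,suppress=True)
o=st(); P=np.array(o['eef_pos']); Rt=Ro.from_rotvec(o['ee_rot']).as_matrix()
y=Rt[:,1]; yaw=np.degrees(np.arctan2(y[1],y[0]))
import sys
guess=float(sys.argv[1]); s,t=cam('scene'),cam('top'); D={}
R=lambda a,th: Ro.from_euler('ZY',[a,th],degrees=True).as_matrix()
L=[]
for n,c in(('scene',s),('top',t)):
    for k,X in(('crank_hub',[0,0,20]),('crank_grip',[95,0,45])):
        q=proj(c,P-5*R(guess,0)[:,0]+R(guess,0)@X-[0,0,8])
        r=[d['position'] for d in robot.spot_point(n,k) if np.hypot(*(np.array(d['position'])-q))<12]
        if r: L.append((c,X,np.array(r[0]))); print(n,k,'pred',q,'seen',L[-1][2])
c=s; p=np.array(c['pixels']); hsv=cv2.cvtColor(p,cv2.COLOR_RGB2HSV)
m=((hsv[:,:,0]>7)&(hsv[:,:,0]<17)&(hsv[:,:,1]>215)&(hsv[:,:,2]>110)).astype(np.uint8)
k,l,S,ce=cv2.connectedComponentsWithStats(m); q=proj(c,P-5*R(guess,0)[:,0]+R(guess,0)@[95,0,45]-[0,0,8])
b=sorted((np.hypot(*(ce[i]-q)),i) for i in range(1,k) if S[i,4]>=12)
if b and b[0][0]<15:
    v,u=np.nonzero(l==b[0][1]); f_=np.polyfit(v,u,1); v0,v1=v.min(),v.max()
    print('orange mid',ce[b[0][1]],'pred',q,'slope du/dv',f_[0],'rows',v0,v1)
    for th in(-5,0,5,10,15):
        pa,pb=[proj(c,P-5*R(guess,0)[:,0]-[0,0,8]+R(guess,th)@[95,0,z]) for z in(14,76)]
        print('tilt',th,'slope',(pb-pa)[0]/(pb-pa)[1],'rows',pb[1],pa[1])
E
python3 held.py 152.6
```

```text
t 37.12 pos [523.8 154.9 293. ] yaw_y 62.6 z [-0.  0. -1.] q [ 0.2  0.2  1.4  0.   1.5 -0.9] F [-0.2 -0.  -2.6] M [ 0.  -0.1  0. ] gap 0.416 gf 61.6
scene crank_hub pred [372.3 176.2] seen [374.4 175.1]
scene crank_grip pred [404.1 158.6] seen [404.4 161.3]
top crank_hub pred [267.7 187.8] seen [265.7 190.8]
top crank_grip pred [248.5 220.6] seen [248.7 221.1]
orange mid [404.2 159.5] pred [404.1 158.6] slope du/dv -0.07428400954653425 rows 149 170
tilt -5 slope -0.06374358232330678 rows 145.81640758066203 166.22793129036344
tilt 0 slope -0.14682663267288318 rows 147.9745061036184 168.7395709785277
tilt 5 slope -0.22598923815983102 rows 150.36487818737504 171.32637100901528
tilt 10 slope -0.302574488739371 rows 152.96363330945144 173.96923573728407
tilt 15 slope -0.377758768517504 rows 155.74629766404803 176.64933834601192
```

The crank is off the spindle, level and held (the predicted and seen points agree within 2–3 px). I'll carry it back, turning it to lie along the mat.

Call:
drive_tool --pt "0 -1 -10 3 0 0 -4" --pt "0 -3 -32 3 0 0 -11" --pt "0 -5 -62 3 0 0 -18" --pt "0 -7 -95 3 0 0 -25" --pt "0 -9 -128 3 0 0 -32" --pt "0 -11 -161 3 0 0 -39" --pt "0 -13 -194 0 0 0 -46" --pt "0 -15 -227 -15 0 0 -53" --pt "0 -17 -260 -35 0 0 -60" --pt "0 -19 -293 -50 0 0 -67" --pt "0 -20 -320 -65 0 0 -74" --pt "0 -21 -342 -80 0 0 -81"

```text
time_s: 38.42
eef_pos: [501.3, -189.8, 209.3]
ee_rot: [-2.55, -1.824, -0.009]
wrist_force: [1.2, -0.4, -3.7]
finger_gap: 0.411
gripper_force: 61.3
```

Call:
drive_tool --pt "0 0 -12 -25 0 0 -6" --pt "0 0 -20 -50 0 0 -11" --pt "0 0 -22 -75 0 0 -11" --pt "0 0 -22 -100 0 0 -11" --pt "0 0 -22 -120 0 0 -11" --pt "0 0 -22 -135 0 0 -11" --pt "0 0 -22 -140 0 0 -11" --pt "0 0 -22 -140 0 0 -11" --pt "0 0 -22 -140 0 0 -11"

```text
time_s: 39.17
eef_pos: [502.3, -209.7, 70.7]
ee_rot: [-2.708, -1.582, -0.012]
wrist_force: [-0.9, -0.3, -3.3]
finger_gap: 0.411
gripper_force: 61.3
```

```bash
python3 held.py 60
python3 - <<'E'
from h import *
t=cam('top'); s=cam('scene')
for n,c in(('scene',s),('top',t)): print(n,[(np.round(d['position'],1),round(d['confidence'],2)) for d in robot.spot_point(n,'shaft_top')],proj(c,[524.9,152.5,252.3]),proj(c,[524.9,152.5,248]))
E
```

```text
t 39.17 pos [ 502.3 -209.7   70.7] yaw_y -29.4 z [ 0.  0. -1.] q [-0.5  0.4  1.8  0.   1.  -0. ] F [-0.9 -0.3 -3.3] M [-0.1 -0.  -0. ] gap 0.411 gf 61.3
scene crank_hub pred [277.1 192.6] seen [277.4 192. ]
scene crank_grip pred [286.2 202.3] seen [284.6 203.3]
top crank_hub pred [397.  204.9] seen [394.2 205.2]
top crank_grip pred [370.8 189.2] seen [369.7 190.5]
orange mid [286.9 202.8] pred [286.2 202.3] slope du/dv 0.05082134476073883 rows 194 211
tilt -5 slope 0.11481283194162165 rows 191.1708694216858 207.57157057226527
tilt 0 slope 0.0833243191840422 rows 194.4235383597884 209.83888660005664
tilt 5 slope 0.04729043918643613 rows 197.69942809928185 211.98931301288337
tilt 10 slope 0.004899868041390221 rows 200.96617234395526 214.00476101038592
tilt 15 slope -0.04661387325731735 rows 204.19167121633907 215.8689368080974
scene [(array([370.1, 194. ]), 0.7), (array([282.9, 218.9]), 0.59), (array([326.3, 213. ]), 0.22), (array([368.9, 214.6]), 0.16)] [371.37300939 192.39614227] [371.25313562 193.71806219]
top [(array([268.5, 189.7]), 0.81), (array([219.4, 161.9]), 0.66)] [270.90722581 191.95124186] [271.15007144 192.16941409]
```

Call:
drive_tool --pt "0 0 0 -15 0 0 0" --pt "0 0 0 -30 0 0 0" --pt "0 0 0 -40 0 0 0" --pt "0 0 0 -46 0 0 0" --pt "0 0 0 -48 0 0 0" --pt "0 0 0 -48 0 0 0"

```text
time_s: 40.17
eef_pos: [501.4, -209.2, 22.6]
ee_rot: [-2.707, -1.581, -0.01]
wrist_force: [-1.2, 0.4, -2.7]
finger_gap: 0.412
gripper_force: 61.4
```

Call:
drive_tool --pt "0 0 0 -1 0 0 0" --pt "0 0 0 -2 0 0 0" --pt "0 0 0 -3 0 0 0" --pt "0 0 0 -3 0 0 0"

```text
time_s: 40.5
eef_pos: [501.9, -209.3, 22.2]
ee_rot: [-2.708, -1.582, -0.012]
wrist_force: [-5.2, 3.5, 16.9]
finger_gap: 0.409
gripper_force: 64.0
```

```bash
python3 held.py 60
```

```text
t 40.5 pos [ 501.9 -209.3   22.2] yaw_y -29.4 z [ 0.  0. -1.] q [-0.5  0.4  1.9  0.   0.8 -0. ] F [-5.2  3.5 16.9] M [ 0.3  1.2 -0.1] gap 0.409 gf 64.0
scene crank_hub pred [278.4 203.8] seen [276.8 201.8]
scene crank_grip pred [287.3 214. ] seen [289.  214.9]
top crank_grip pred [369.1 191.5] seen [368.5 192.5]
orange mid [287.9 214.9] pred [287.3 214. ] slope du/dv 0.05130513051304801 rows 207 222
tilt -5 slope 0.11514065263192355 rows 203.37636053067195 219.04956611158195
tilt 0 slope 0.08295000531760936 rows 206.55173109292718 221.22686726274063
tilt 5 slope 0.04580635106083451 rows 209.7407806149213 223.2851572989511
tilt 10 slope 0.001687440198126895 rows 212.9121923837685 225.2072377472983
tilt 15 slope -0.0525501613523539 rows 216.03500832234636 226.97768086887436
```

Call:
drive_tool --pt "0 0 0 1 0 0 0" --pt "0 0 0 2 0 0 0" --pt "43 0 0 2 0 0 0" --pt "45 0 0 2 0 0 0" --pt "48 0 0 2 0 0 0" --pt "55 0 0 2 0 0 0" --pt "70 0 0 2 0 0 0" --pt "80 0 0 2 0 0 0" --pt "80 0 0 2 0 0 0" --pt "80 0 0 15 0 0 0" --pt "80 0 0 35 0 0 0" --pt "80 0 0 60 0 0 0"

```text
time_s: 41.8
eef_pos: [500.6, -208.8, 78.6]
ee_rot: [-2.705, -1.58, -0.008]
wrist_force: [-0.1, 0.8, -0.3]
finger_gap: 0.798
gripper_force: 0.0
```

Call:
drive_tool --pt "80 0 0 35 0 0 0" --pt "80 0 0 70 0 0 0" --pt "80 -20 -20 100 0 0 0" --pt "80 -50 -45 110 0 0 0" --pt "80 -80 -70 110 0 0 0" --pt "80 -110 -95 110 0 0 0" --pt "80 -140 -120 110 0 0 0" --pt "80 -170 -145 110 0 0 0" --pt "80 -200 -170 110 0 0 0" --pt "80 -200 -170 110 0 0 0" --pt "80 -200 -170 110 0 0 0"

```text
time_s: 42.72
eef_pos: [300.4, -380.7, 189.4]
ee_rot: [-2.712, -1.575, -0.012]
wrist_force: [-0.4, 0.0, 0.1]
finger_gap: 0.8
gripper_force: 0.0
```

Run:
```python
from h import *
np.set_printoptions(precision=1,suppress=True)
st(); s,t=cam('scene'),cam('top'); C={'scene':s,'top':t}
D={}
for n,c in C.items():
    for k,z,ref in(('crank_hub',28,[500,-213,28]),('crank_grip',53,[548,-131,53]),('shaft_top',252,[524.9,152.5,252])):
        for d in robot.spot_point(n,k):
            if np.hypot(*(np.array(d['position'])-proj(c,ref)))<12: D.setdefault((k),{})[n]=d['position']; print(n,k,np.array(d['position']),at(c,d['position'],z)); break
for k,v in D.items():
    if len(v)==2: print(k,tri(s,v['scene'],t,v['top']))
p=np.array(s['pixels']); hsv=cv2.cvtColor(p,cv2.COLOR_RGB2HSV)
m=((hsv[:,:,0]>7)&(hsv[:,:,0]<17)&(hsv[:,:,1]>215)&(hsv[:,:,2]>110)); m[:195]=0;m[235:]=0;m[:,:275]=0;m[:,300:]=0
v,u=np.nonzero(m); print('orange',len(u),u.mean(),v.mean(),v.min(),v.max())
# mat mask, dark: count crank bright pixels outside mat in top
q=np.array(t['pixels']); dark=(q.max(2)<55)[155:245,330:430].astype(np.uint8); k,l,S,ce=cv2.connectedComponentsWithStats(dark); i=1+S[1:,4].argmax()
cc=max(cv2.findContours((l==i).astype(np.uint8),0,1)[0],key=cv2.contourArea); b=cv2.boxPoints(cv2.minAreaRect(cc))+[330,155]
B=np.array([at(t,x,8)[:2] for x in b]); print('mat corners',B,'centre',B.mean(0),'sides',np.linalg.norm(np.roll(B,1,0)-B,axis=1))
for n in('jug','portafilter','cup','tumbler','pitcher','water','tin'): 
    r=robot.spot_point('top',n); print(n,at(t,r[0]['position'],0)[:2] if r else None,end='; ')
```

```text
t 42.72 pos [ 300.4 -380.7  189.4] yaw_y -29.7 z [ 0.  0. -1.] q [-1.1  0.2  1.8  0.   1.2 -0.5] F [-0.4  0.   0.1] M [ 0.1 -0.   0. ] gap 0.8 gf 0.0
scene crank_hub [277.  202.9] [ 492.5 -226.7   28. ]
scene shaft_top [370.3 192.2] [525.4 149.6 252. ]
top crank_hub [392.3 203.1] [ 511.5 -208.5   28. ]
top crank_grip [366.6 191.3] [ 548.5 -123.9   53. ]
top shaft_top [269.8 192. ] [524.9 155.5 252. ]
crank_hub [ 510.4 -206.7   48. ]
shaft_top [525.9 152.9 253.7]
orange 97 288.3298969072165 216.60824742268042 208 224
mat corners [[ 516.9  -33.8]
 [ 660.5 -122.9]
 [ 532.3 -323.2]
 [ 392.2 -232.8]] centre [ 525.5 -178.2] sides [234.8 169.  237.8 166.7]
jug [671.3  79.2]; portafilter [411.  -71.1]; cup [751.6 -37.3]; tumbler [672.  377.1]; pitcher [ 663.2 -360.1]; water [ 521.1 -464.3]; tin [542.7 493.1];
```

Run:
```python
from h import *
np.set_printoptions(precision=1,suppress=True)
s,t=cam('scene'),cam('top'); M={}
for n,c in(('scene',s),('top',t)):
    hsv=cv2.cvtColor(np.array(c['pixels']),cv2.COLOR_RGB2HSV); q=proj(c,[547,-129,53])
    m=((hsv[:,:,0]>5)&(hsv[:,:,0]<18)&(hsv[:,:,1]>190)&(hsv[:,:,2]>90)); v,u=np.nonzero(m); k=np.hypot(u-q[0],v-q[1])<14; u,v=u[k],v[k]
    M[n]=(u.mean(),v.mean()); print(n,k.sum(),M[n],'rows',v.min(),v.max(),'slope',np.polyfit(v,u,1)[0])
print('handle mid',tri(s,M['scene'],t,M['top']))
for xy in((545,-130),(548,-127),(550,-124)):
    a,b=proj(s,[*xy,22]),proj(s,[*xy,84]); print(xy,'flat: base',a,'top',b,'slope',(b-a)[0]/(b-a)[1])
```

```text
scene 106 (np.float64(288.54716981132077), np.float64(216.62264150943398)) rows 208 224 slope 0.037195477094250945
top 14 (np.float64(366.07142857142856), np.float64(192.21428571428572)) rows 188 194 slope 0.3015006821282395
handle mid [ 547.1 -124.    51.4]
(545, -130) flat: base [288.7 222.5] top [287.5 207.9] slope 0.08148723986476442
(548, -127) flat: base [288.8 223.3] top [287.6 208.7] slope 0.08137485968152848
(550, -124) flat: base [289.1 224. ] top [288.  209.4] slope 0.0808155714955199
```

The handle's mid-height of 51 mm matches a crank lying flat (53 mm), well inside the mat. The spindle top measures 253.7 mm, against about 252 expected at the stop, and the bystanders have not moved beyond detection noise.

```bash
python3 -c "
from station import robot
print(robot.job_done())"
```

```text
the job is handed in; nothing more can be done
None
```

I wound the press up to its stop, took the crank off and laid it flat on the mat, then handed the job in at about 43 s; it jammed on the first lift (76 N at the wrist, pads slipped off), so I re-gripped it and lifted it level.

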